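Refit the crank levers of a lathe drive unit, shut its guard and reset the brake

ROBOT

A 6-joint arm with a two-finger parallel gripper is mounted at the origin on a cart in front of the work surface, level with it; the furniture and walls round the work are solid. World frame = base frame: x ahead of the robot, y to its left, z up, the work surface at z = 0. Lengths are in mm, angles in degrees, forces in N, time in s.
With the tool pointing down it reaches from about 300 to 850 mm from the base axis. Payload 4.2 kg.
Tool frame: the origin (TCP) lies at the very end of the fingers, on their centre line; the grasp point (between the pads) lies 19 mm behind it; z points along the fingers, y is the line along which they close (so a half turn about z gives the same grasp; the last joint's range is limited). The gripper opens to 91 mm and grips with 3 to 60 N. Pads are 32 mm wide; open, the fingers measure 118 mm over their backs; the gripper's body (76 mm by 178 mm) begins 60 mm behind the grasp point.
Start: joints at [-69.041, 18.312, 89.639, -0, 72.044, -1.146], TCP at [216.377, -532.751, 213.976] pointing down, gripper open.
Joint ranges: [-177.97, 177.97], [-48.28, 115.42], [12.27, 149.76], [-77.06, 257.06], [2.81, 150.46], [-146.56, 146.56]. Speed limits (degrees/s): [147.25, 147.25, 180, 180, 180, 180].

INTERFACE

Orientations are given as [roll, pitch, yaw] about the fixed x, y, z axes, in that order (R = Rz(yaw) Ry(pitch) Rx(roll)).
In Python, from workcell import * gives the robot as it stands.
- The arm moves only by the tool move_arm, never from a script. Its argument "motion" is a list of rows, each a list of 3 entries, a list of its own where there are three numbers: the finger opening in mm, from 0 to 91.2, then the shift along the world's x, y, z in units of 25 mm (1.0 is 25 mm), then the turn, a rotation vector about the world's x, y, z in units of 4 degrees (1.0 is 4 degrees). In form: [[grip, [x, y, z], [ax, ay, az]], ...]. A call has 1 to 20 rows; each row shifts and turns the commanded pose from where the row before left it; what a row does not reach is not made up. A row lasts 1/12 s, in which the tool goes at most 41.7 mm and 7.16 degrees, less where a joint would pass 70% of its speed; a pose out of reach is approached as far as the arm can. A call with a number of a shift or a turn outside -1 to 1 is refused whole. A call with a gripper value outside its range is refused whole. The fingers move at their own pace and stop on an object; "grip_force" is the grip in N (left out, the last holds). Time passes only in rows, so rows that do not move let the fingers close. It gives the time, the measured TCP pose, the force, the opening and the grip force at its end, in the units of the state.
- state(): the state, without advancing time (a new reading comes with each control period).
- grab_frame(name): name is "scene" or "side" or "wrist"; returns the picture (480x640x3 uint8, blue, green, red); there is no depth.
- camera_info(name): a dict with "fx", "fy", "cx", "cy" (pixels), "rvec" (rotation vector, rad) and "tvec" (3), from world to camera coordinates, as OpenCV has them. Camera axes: x right, y down, z forward; pixel columns grow to the right and rows downward; lengths in mm; the calibration is good to about 2 mm. A picture is of the moment at which its call begins: read the wrist's pose just before it. camera_info takes no time and is no camera call; for the wrist camera it gives the pose at the moment of the call.
- job_done(): hands the job in; it is judged then, once.
The state is a dict: "time_s": time; "qpos": joint angles; "qvel": joint speeds; "effort": joint torques, N m; "ee_pos": TCP position; "ee_rot": TCP orientation; "force": force on the tool from outside, world axes, zero at the start; "torque": the same for the moment, N m; "gripper_width": finger opening in mm; "gripper_force": force on a finger pad.
Only numpy, scipy, OpenCV 4.12 (cv2) and the standard library are available. Lean on these libraries where they do the work, as an engineer would, in place of code of your own. Each camera call takes 0.05 s, during which the arm holds its last target. There are 200 camera calls.

TASK

The bench lathe's drive unit is back from service and its crank levers still lie loose on the bench. Swing the clear guard at its front fully down, thread every lever you find onto the splined shaft of its own colour, with its arm pointing the way the pointer on the collar shows, until it sits fully home on the collar, then swing the guard back up until it is shut. Last of all, with the guard shut, press the brake pedal down to its stop to reset the brake and let it come back up; leave the other things on the bench where they are.

Things in the scene. Friction and masses are not known exactly. Their poses are not given: they have to be found in the camera images.
- drive_unit: Lathe drive unit, fixed: low green gear case, aluminium deck 196 x 380 mm, its top 60 mm above the bench; end cheeks up to 96 mm; grey motor 122 to 222 mm behind the shafts, top 128 mm. Origin on the bench under the yellow shaft; +x to its back, away from the robot. Upright splined shafts in a row: red at y = +105 mm, yellow 0, blue -105 mm; pedal at the -y end
- red_lever: Loose red crank lever, 0.16 kg, heaviest at the hub (may be absent): square hub 46x46x30 mm with a splined bore through it, arm along +x, 20 mm wide, 14 thick (7 to 21 mm above the underside), to a drilled eye 86 mm from the bore. Origin on the bore axis at the underside; z up as it lies. Bore slots 10.8 mm wide reach 16.4 mm from the axis on -x, +y, -y; none on +x. Grip its hub or arm
- red_seat (a point): Top of the red shaft's collar, on its axis, 78 mm above the bench; a lever is home with its origin here. z up; x is where the collar's pointer and so the arm must point. Teeth 8 mm wide reach 15 mm out on -x, +y, -y, none on +x, up to 26 mm; core 12.6 mm across up to 34 mm, conical nose to 44 mm. Fit 1.4 mm loose. Shaft starts within 0.45 rad of the unit's +x; turns stiffly (0.25 N m)
- yellow_lever: Loose yellow crank lever, 0.16 kg, heaviest at the hub (may be absent): square hub 46x46x30 mm with a splined bore through it, arm along +x, 20 mm wide, 14 thick (7 to 21 mm above the underside), to a drilled eye 86 mm from the bore. Origin on the bore axis at the underside; z up as it lies. Bore slots 10.8 mm wide reach 16.4 mm from the axis on -x, +y, -y; none on +x. Grip its hub or arm
- yellow_seat (a point): Top of the yellow shaft's collar, on its axis, 78 mm above the bench; a lever is home with its origin here. z up; x is where the collar's pointer and so the arm must point. Teeth 8 mm wide reach 15 mm out on -x, +y, -y, none on +x, up to 26 mm; core 12.6 mm across up to 34 mm, conical nose to 44 mm. Fit 1.4 mm loose. Shaft starts within 0.45 rad of the unit's +x; turns stiffly (0.25 N m)
- blue_lever: Loose blue crank lever, 0.16 kg, heaviest at the hub (may be absent): square hub 46x46x30 mm with a splined bore through it, arm along +x, 20 mm wide, 14 thick (7 to 21 mm above the underside), to a drilled eye 86 mm from the bore. Origin on the bore axis at the underside; z up as it lies. Bore slots 10.8 mm wide reach 16.4 mm from the axis on -x, +y, -y; none on +x. Grip its hub or arm
- blue_seat (a point): Top of the blue shaft's collar, on its axis, 78 mm above the bench; a lever is home with its origin here. z up; x is where the collar's pointer and so the arm must point. Teeth 8 mm wide reach 15 mm out on -x, +y, -y, none on +x, up to 26 mm; core 12.6 mm across up to 34 mm, conical nose to 44 mm. Fit 1.4 mm loose. Shaft starts within 0.45 rad of the unit's +x; turns stiffly (0.25 N m)
- guard (a joint): Yellow-framed clear guard in front of the shafts, hinged at its bottom edge; rad. 0 = shut (leaning 0.61 rad back from upright over the shafts); grows as its top edge is pulled towards the robot and down; 1.92 = fully down at its stop, 0.26 rad above level. Stays where it is left (0.22 N m of friction); about 4 N at the grip moves it
- guard_hinge (a point): Midpoint of the guard's hinge line, which runs along the drive unit's y, 75 mm in front of the shafts and 66 mm above the bench. This point carries the drive unit's axes
- guard_grip (a point): Centre of the guard's grip, a black round bar 18 mm thick, 44 mm long, along the unit's y, on a thin stalk at the middle of the free edge, 105 mm from the hinge line; 18 mm free between bar and edge. Its ends are free: pinched there from above it turns between the fingers as the guard swings. 152 mm above the bench when shut, 93 mm fully down
- brake_pedal (a joint): Spring brake pedal at the drive unit's -y end; rad. 0 = up; grows as its toe is pressed down; 0.32 = down at its stop. The spring needs about 4 N at the pad to start and 11 N at the stop, and brings it back up when let go
- pedal_pad (a point): Middle of the top of the pedal's black rubber pad (60 mm in x, 54 mm in y), 97 mm in front of its pivot, which lies along the drive unit's y, 58 mm behind the shafts and 46 mm above the bench. About 85 mm above the bench when up, 30 mm lower at the stop
- sanding_block: Cork-faced wooden sanding block, 62x114x30 mm, to be left where it is. Origin at the centre of its underside
- masking_tape: Roll of masking tape lying flat, 100 mm across, 24 mm high, to be left where it is. Origin at the centre of its underside
- tape_measure: Yellow pocket tape measure, 36x80x64 mm, to be left where it is. Origin at the centre of its underside
- wax_tin: Round tin with a red lid, 94 mm across, 30 mm high, to be left where it is. Origin at the centre of its underside
Things that resemble listed ones, but are neither listed nor needed, are in the scene too. There is more than one size of the yellow_lever; the job needs the largest.

How it is judged (in metres and radians):
On the way, in this order (a step that is already met when the one before it is completed fails the run):
1. The guard is swung fully down to its stop (value of joint guard above 1.82 rad), for 0.2 s.
2. Every lever on the bench is home on the shaft of its own colour while the guard is down (horizontal distance between red_lever and red_seat below 0.004 m and z of red_lever in the frame of red_seat below 0.005 m and angle between the x axis of red_lever and the x axis of red_seat, either way round below 0.15 rad and angle between each of red_lever, yellow_lever, blue_lever's own z axis and vertical below 0.08 rad and horizontal distance between yellow_lever and yellow_seat below 0.004 m and z of yellow_lever in the frame of yellow_seat below 0.005 m and angle between the x axis of yellow_lever and the x axis of yellow_seat, either way round below 0.15 rad and horizontal distance between blue_lever and blue_seat below 0.004 m and z of blue_lever in the frame of blue_seat below 0.005 m and angle between the x axis of blue_lever and the x axis of blue_seat, either way round below 0.15 rad and value of joint guard above 1.2 rad), for 0.2 s.
3. The guard is shut (value of joint guard below 0.08 rad), for 0.2 s.
4. The brake pedal is pressed down to its stop with the guard shut (value of joint brake_pedal above 0.285 rad and value of joint guard below 0.1 rad), for 0.05 s.
At the end, for the whole second after the job is handed in: Every lever present is on the shaft of its own colour: bore within 4 mm of the shaft's axis, less than 5 mm above the seat, arm within 0.15 rad of the pointer's line, within 0.08 rad of level, at rest; the guard is shut (within 0.08 rad) and the pedal is back up (within 0.04 rad) (horizontal distance between red_lever and red_seat below 0.004 m and z of red_lever in the frame of red_seat below 0.005 m and angle between the x axis of red_lever and the x axis of red_seat, either way round below 0.15 rad and angle between each of red_lever, yellow_lever, blue_lever's own z axis and vertical below 0.08 rad and horizontal distance between yellow_lever and yellow_seat below 0.004 m and z of yellow_lever in the frame of yellow_seat below 0.005 m and angle between the x axis of yellow_lever and the x axis of yellow_seat, either way round below 0.15 rad and horizontal distance between blue_lever and blue_seat below 0.004 m and z of blue_lever in the frame of blue_seat below 0.005 m and angle between the x axis of blue_lever and the x axis of blue_seat, either way round below 0.15 rad and value of joint guard below 0.08 rad and value of joint brake_pedal below 0.04 rad and linear speed of each of red_lever, yellow_lever, blue_lever below 0.02 m/s); the robot touches nothing.
It fails at once if The sanding block, masking tape, tape measure or wax tin is moved more than 4 cm (distance of any of sanding_block, masking_tape, tape_measure, wax_tin from where it was at the start of the episode above 0.04 m).
It fails at once if The brake pedal is trodden down to its stop while the guard is not shut (value of joint brake_pedal above 0.25 rad and value of joint guard above 0.3 rad).
Of red_lever, yellow_lever, blue_lever only 2 to 3 are there at a start; the rules pass over those that are not, and their reading is None.
At some moment in a run one of red_lever, yellow_lever, blue_lever may be knocked a few centimetres aside while the robot is not near it.
Once in a run the grip may slacken for a moment while it holds something.
It also fails if it takes over 208 s, if anything falls off the work surface, if the arm or the gripper's body presses on something with over 40 N, if the wrist force passes 120 N, or if a joint passes its speed limit or range.

## Working session

There is one attempt and no reset: what is moved stays moved. The work goes in short steps, Python scripts to look and compute and a tool call to move; the robot and the scene stay as the last step left them, time stands still between calls to the robot, and variables do not carry over. Pictures are saved under pics/ and viewed, at most 17 in all, crops included, and the job is handed in when it is done.

Besides the shell and the picture viewer there is one more tool, called after "Call:" as name(argument=value, ...) on one line, values as JSON. move_arm: Moves the arm, as the interface text tells. Shifts and turns lie within -1 to 1; 1 stands for 25 mm of shift or 4 degrees of turn. Its arguments: {"type":"object","properties":{"motion":{"type":"array","items":{"type":"array"}},"grip_force":{"type":"number"}},"required":["motion"]}

```bash
ls; mkdir -p pics; python3 - <<'E'
from workcell import *
import cv2
print(state())
for n in ("scene","side"):
    cv2.imwrite(f"pics/{n}0.png",grab_frame(n)); print(camera_info(n))
E
```

```text
pics
{'time_s': 0.0, 'qpos': array([-6.90420547e+01,  1.83531876e+01,  8.97058324e+01,  4.68411535e-04,
        7.20430665e+01, -1.14562279e+00]), 'qvel': array([ 0.01988914,  0.0006178 ,  0.00656091,  0.06478462, -0.16743446,
        0.09312223]), 'effort': array([-4.64546301e-04, -4.12463844e+01, -2.31972206e+01,  7.27790734e-02,
        4.55522840e-02, -1.10766537e-04]), 'ee_pos': array([ 216.19090749, -532.27580954,  213.10865725]), 'ee_rot': array([-1.79897943e+02, -2.48631963e-03,  2.21034211e+01]), 'force': array([ 0.9440834 , -0.55300494, -1.05246976]), 'torque': array([-0.02094512,  0.00027159, -0.01507004]), 'gripper_force': 0.0, 'gripper_width': 90.93716215021212}
{'fx': 457.78003140369225, 'fy': 457.78003140369225, 'cx': 325.30331964542114, 'cy': 248.06997975700264, 'rvec': array([ 0.71997413, -2.6085681 ,  1.08104232]), 'tvec': array([448.9347491 , 297.63441013, 950.09583846])}
{'fx': 497.1345840832969, 'fy': 497.1345840832969, 'cx': 323.865878259345, 'cy': 237.57858995049284, 'rvec': array([ 0.2410755 , -2.72671188,  1.36384598]), 'tvec': array([ 524.04108587,  192.65790788, 1126.55794784])}
```

View pics/scene0.png

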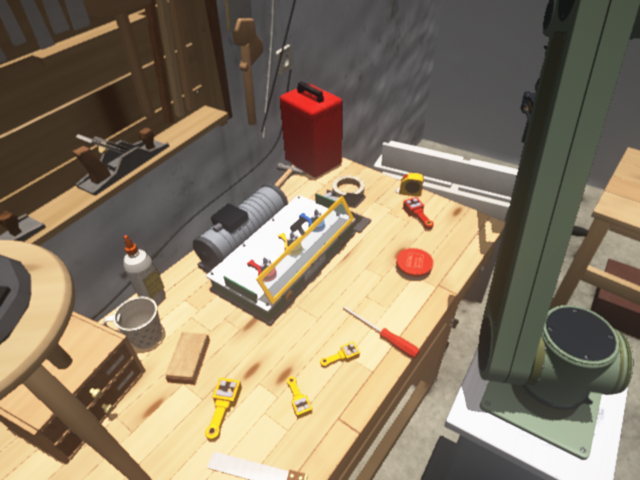

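View pics/side0.png

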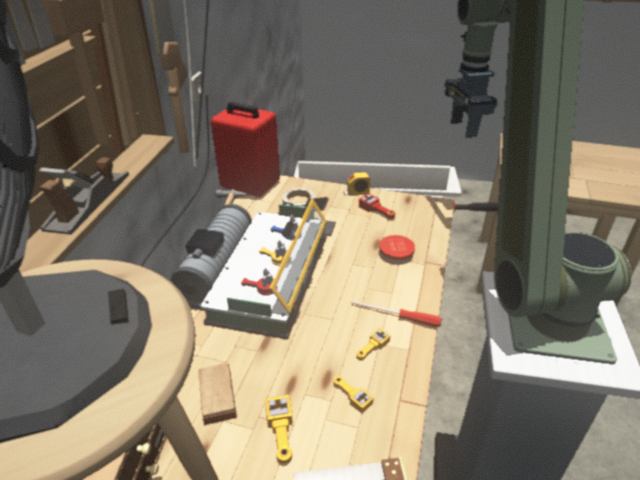

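The red lever is at scene (418,212). There are three yellow candidates: (223,405), (342,354) and (298,397). The first looks the largest. No blue lever is visible. I'll measure the candidates and enlarge the drive unit.

```bash
cat > h.py <<'E'
import numpy as np, cv2
from workcell import *
def cam(n):
    c=camera_info(n); K=np.array([[c['fx'],0,c['cx']],[0,c['fy'],c['cy']],[0,0,1.]])
    R=cv2.Rodrigues(np.array(c['rvec'],float))[0]; return K,R,np.array(c['tvec'],float)
def ray(C,uv,z):
    K,R,t=C; d=R.T@np.linalg.inv(K)@np.array([uv[0],uv[1],1.]); o=-R.T@t
    return o+d*(z-o[2])/d[2]
def proj(C,P):
    K,R,t=C; p=K@(R@np.asarray(P,float)+t); return p[:2]/p[2]
def tri(C1,u1,C2,u2):
    A=[];b=[]
    for (K,R,t),u in((C1,u1),(C2,u2)):
        d=R.T@np.linalg.inv(K)@np.array([u[0],u[1],1.]);d/=np.linalg.norm(d);M=np.eye(3)-np.outer(d,d)
        A.append(M);b.append(M@(-R.T@t))
    return np.linalg.solve(sum(A),sum(b))
def mask(im,col):
    h=cv2.cvtColor(im,cv2.COLOR_BGR2HSV);H,S,V=cv2.split(h)
    r={'red':((H<6)|(H>172))&(S>150)&(V>60),'yellow':(H>19)&(H<32)&(S>165)&(V>90),'blue':(H>100)&(H<128)&(S>110)&(V>30)}[col]
    return r.astype(np.uint8)*255
def blobs(im,col,amin=30):
    n,l,s,c=cv2.connectedComponentsWithStats(mask(im,col))
    return [(int(s[i,4]),c[i].round(1),s[i,:4],l==i) for i in range(1,n) if s[i,4]>=amin]
E
python3 - <<'E'
from h import *
for n in("scene","side"):
    im=cv2.imread(f"pics/{n}0.png");C=cam(n)
    print(n)
    for col in('red','yellow','blue'):
        for a,c,b,m in blobs(im,col,12):
            print(col,a,c,b,ray(C,c,15)[:2].round())
im=cv2.imread("pics/scene0.png");
a=cv2.resize(im[170:320,190:375],None,fx=3,fy=3,interpolation=cv2.INTER_CUBIC)
im2=cv2.imread("pics/side0.png")
b=cv2.resize(im[330:450,190:370],(245*1,163));
c=cv2.resize(im2[190:330,190:335],(245,236))
o=np.zeros((450,800,3),np.uint8);o[:,:555]=a;o[:163,555:]=b;o[163:399,555:]=c
cv2.imwrite("pics/m1.png",o)
E
```

```text
scene
red 4168 [312.1 127.3] [280  84  62  87] [ 975. -643.]
red 160 [418.8 212.7] [405 201  28  26] [ 441. -387.]
red 704 [414.4 261.4] [397 249  36  26] [ 373. -198.]
red 49 [254.9 265.8] [248 261  13  13] [726.  26.]
red 357 [400.2 342.9] [380 329  39  28] [299.  50.]
yellow 124 [413.6 177.1] [402 173  21   9] [ 524. -541.]
yellow 845 [302.2 249.2] [257 196  96 107] [653. -88.]
yellow 200 [336.8 356.8] [321 346  38  20] [403. 153.]
yellow 253 [296.5 395.1] [287 377  25  39] [428. 273.]
yellow 583 [219.9 409. ] [205 378  35  61] [544. 377.]
blue 40 [306.1 217.9] [300 214  12  10] [ 714. -202.]
side
red 2687 [243.7 134.6] [211 109  67  61] [ 985. -795.]
red 94 [378.7 206.8] [368 200  21  15] [ 436. -385.]
red 525 [396.7 246.2] [380 236  34  22] [ 371. -202.]
red 18 [259.2 283.8] [257 281   5   7] [692.   6.]
red 265 [421.4 317. ] [400 310  41  15] [300.  50.]
yellow 15 [274.1 426.3] [272 422   5  10] [557. 373.]
```

View pics/m1.png

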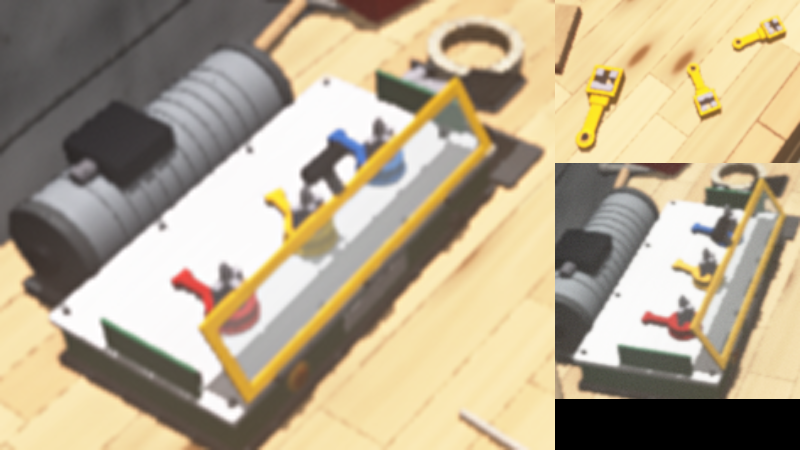

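The enlarged crop shows the red, yellow and blue collars with their pointers at the deck, and the leaned-back guard. Of the yellow levers, scene (223,405) is clearly bigger than (298,397) and (342,354). No blue lever shows. Next I'll work out the poses.

```bash
python3 - <<'E'
from h import *
im=cv2.imread("pics/scene0.png");C=cam("scene")
for a,c,b,m in blobs(im,'yellow',150):
    if c[1]<300: continue
    ys,xs=np.nonzero(m);P=np.array([ray(C,(x,y),18)[:2] for x,y in zip(xs,ys)])
    r=cv2.minAreaRect(P.astype(np.float32));print('lever',c,np.round(r[0]),np.round(r[1]),r[2])
for a,c,b,m in blobs(im,'red',100):
    if c[1]>230 or c[1]<180: continue
    ys,xs=np.nonzero(m);P=np.array([ray(C,(x,y),18)[:2] for x,y in zip(xs,ys)])
    r=cv2.minAreaRect(P.astype(np.float32));print('red',c,np.round(r[0]),np.round(r[1]),r[2])
c=[ray(C,u,60)[:2] for u in((206.7,276),(298.3,196.7),(268.3,310.7))]
print(np.round(c),np.linalg.norm(c[0]-c[1]),np.linalg.norm(c[0]-c[2]),np.degrees(np.arctan2(*(c[0]-c[1])[::-1])))
for n,u,z in(('redcol',(269,275),70),('yelcol',(295.5,250),70),('blue',(319,226),70)):print(n,ray(C,u,z).round())
# guard grip
K,R,t=cam("wrist");s=state()
from scipy.spatial.transform import Rotation as Ro
Rt=Ro.from_euler('xyz',s['ee_rot'],degrees=True).as_matrix()
print('cam in tool',(Rt.T@(-R.T@t-s['ee_pos'])).round(1),(Rt.T@R.T).round(3),K.round(0).tolist())
E
```

```text
lever [336.8 356.8] [403. 147.] [87. 32.] 52.095054626464844
lever [296.5 395.1] [428. 272.] [33. 85.] 53.797359466552734
lever [219.9 409. ] [547. 375.] [ 45. 127.] 20.116884231567383
red [418.8 212.7] [ 435. -390.] [ 45. 128.] 56.54096221923828
[[ 776.  144.]
 [ 755. -227.]
 [ 583.  153.]] 371.54287692565896 193.82324992305186 86.69910832549623
redcol [640.  71.  70.]
yelcol [633. -32.  70.]
blue [ 629. -140.   70.]
cam in tool [  83.3   -0.8 -171. ] [[-0.    -0.957 -0.291]
 [ 1.    -0.    -0.001]
 [ 0.001 -0.291  0.957]] [[374.0, 0.0, 322.0], [0.0, 374.0, 240.0], [0.0, 0.0, 1.0]]
```

Call:
move_arm(motion=[[91, [0.73, 0.99, 0.17], [0, 0, -0.31]], [91, [0.73, 0.99, 0.17], [0, 0, -0.31]], [91, [0.73, 0.99, 0.17], [0, 0, -0.31]], [91, [0.73, 0.99, 0.17], [0, 0, -0.31]], [91, [0.73, 0.99, 0.17], [0, 0, -0.31]], [91, [0.73, 0.99, 0.17], [0, 0, -0.31]], [91, [0.73, 0.99, 0.17], [0, 0, -0.31]], [91, [0.73, 0.99, 0.17], [0, 0, -0.31]], [91, [0.73, 0.99, 0.17], [0, 0, -0.31]], [91, [0.73, 0.99, 0.17], [0, 0, -0.31]], [91, [0.73, 0.99, 0.17], [0, 0, -0.31]], [91, [0.73, 0.99, 0.17], [0, 0, -0.31]], [91, [0.73, 0.99, 0.17], [0, 0, -0.31]], [91, [0.73, 0.99, 0.17], [0, 0, -0.31]], [91, [0.73, 0.99, 0.17], [0, 0, -0.31]], [91, [0.73, 0.99, 0.17], [0, 0, -0.31]], [91, [0.73, 0.99, 0.17], [0, 0, -0.31]], [91, [0.73, 0.99, 0.17], [0, 0, -0.31]], [91, [0.73, 0.99, 0.17], [0, 0, -0.31]], [91, [0, 0, 0], [0, 0, 0]]])

```text
time_s: 1.77
ee_pos: [566.0, -58.4, 294.5]
ee_rot: [-179.9, -0.1, -1.2]
force: [0.3, -0.6, -1.1]
gripper_width: 90.7
gripper_force: 0.0
```

```bash
python3 - <<'E'
from h import *
C=cam("wrist");im=grab_frame("wrist");cv2.imwrite("pics/w1.png",im);np.savez("w1.npz",K=C[0],R=C[1],t=C[2])
s=state();print(s['time_s'],s['ee_pos'],s['ee_rot'])
for col in('red','yellow','blue'):
    for a,c,b,m in blobs(im,col,60):print(col,a,c,b,ray(C,c,75)[:2].round())
E
```

```text
1.8167 [564.25465283 -60.46716918 294.13845836] [-1.79982216e+02  2.84596490e-02 -1.24153146e+00]
red 1674 [201.1 107.8] [175  59  49  90] [669.  60.]
red 1079 [586.4 281.1] [551 248  76  58] [ 476. -353.]
red 417 [402.5 328.2] [389 313  26  26] [ 420. -148.]
red 659 [248.9 392.5] [239 373  20  41] [334.  39.]
yellow 1553 [308.3 110.1] [280  65  53  81] [664. -45.]
yellow 1862 [172.5 175.1] [ 98 163 192  36] [604.  97.]
yellow 1612 [427.9 181.9] [306 169 191  37] [ 591. -168.]
yellow 196 [  6.3 217.7] [  0 199  16  33] [562. 282.]
yellow 327 [ 82.2 293.5] [ 66 277  30  29] [472. 219.]
yellow 168 [153.8 309.9] [143 301  23  17] [450. 140.]
blue 1823 [407.  114.9] [382  66  48  89] [ 658. -143.]
```

View pics/w1.png

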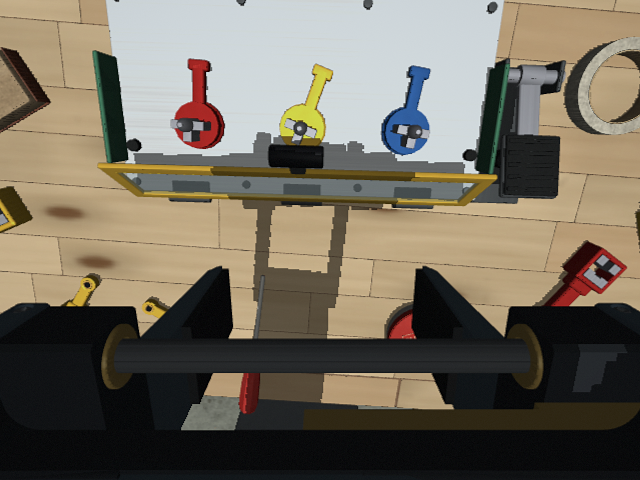

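The wrist view shows three collars at (199,126), (302,124) and (405,130), with pointers to their ends. The guard grip bar is at (296,156) and the pedal pad at (528,165). The red lever's hub is at (598,268). I'll cast rays now.

```bash
python3 - <<'E'
from h import *
d=np.load("w1.npz");C=(d['K'],d['R'],d['t'])
for n,u,z in(('redc',(199,126),76),('yelc',(302,124),76),('bluc',(405,130),76),('rptr',(199,62),76),('yptr',(322,70),76),('bptr',(420,70),76),('nose y',(299,127),122),('grip',(296,156),152),('gripL',(269,157),152),('gripR',(323,156),152),('pad',(528,165),85),('hingeL',(137,197),66),('hingeR',(470,204),66)):
    print(n,ray(C,u,z).round(1))
E
```

```text
redc [651.8  63.9  76. ]
yelc [651.4 -38.8  76. ]
bluc [ 643.4 -141.4   76. ]
rptr [709.9  57.1  76. ]
yptr [700.3 -59.8  76. ]
bptr [ 698.2 -153.4   76. ]
nose y [648.6 -38.5 122. ]
grip [625.9 -37.  152. ]
gripL [625.6 -14.8 152. ]
gripR [625.4 -59.2 152. ]
pad [ 607.2 -263.9   85. ]
hingeL [580.1 142.7  66. ]
hingeR [ 564.8 -217.1   66. ]
```

Call:
move_arm(grip_force=12, motion=[[91, [0.325, 0.13, -0.78], [0, 0, -0.03]], [91, [0.325, 0.13, -0.78], [0, 0, -0.03]], [91, [0.325, 0.13, -0.78], [0, 0, -0.03]], [91, [0.325, 0.13, -0.78], [0, 0, -0.03]], [91, [0.325, 0.13, -0.78], [0, 0, -0.03]], [91, [0.325, 0.13, -0.78], [0, 0, -0.03]], [91, [0.325, 0.13, -0.78], [0, 0, -0.03]], [91, [0.325, 0.13, -0.78], [0, 0, -0.03]], [91, [0, 0, 0], [0, 0, 0]], [40, [0, 0, 0], [0, 0, 0]], [40, [0, 0, 0], [0, 0, 0]], [40, [0, 0, 0], [0, 0, 0]], [40, [0, 0, 0], [0, 0, 0]], [40, [0, 0, 0], [0, 0, 0]], [40, [0, 0, 0], [0, 0, 0]]])

```text
time_s: 3.07
ee_pos: [628.1, -36.6, 139.5]
ee_rot: [180.0, -0.1, -2.4]
force: [0.1, -0.0, 0.6]
gripper_width: 53.9
gripper_force: 0.0
```

Call:
move_arm(motion=[[40, [0, 0, 0], [0, 0, 0]], [40, [0, 0, 0], [0, 0, 0]], [40, [0, 0, 0], [0, 0, 0]], [40, [0, 0, 0], [0, 0, 0]]])

```text
time_s: 3.4
ee_pos: [628.0, -38.6, 139.1]
ee_rot: [179.8, -0.0, -2.4]
force: [-0.7, -5.8, 0.8]
gripper_width: 43.9
gripper_force: 12.0
```

Call:
move_arm(grip_force=15, motion=[[40, [-0.34, 0.0, 0.216], [0, 0, 0]], [40, [-0.36, 0.0, 0.18], [0, 0, 0]], [40, [-0.376, 0.015, 0.144], [0, 0, 0]], [40, [-0.388, 0.015, 0.108], [0, 0, 0]], [40, [-0.396, 0.015, 0.072], [0, 0, 0]], [40, [-0.4, 0.015, 0.032], [0, 0, 0]], [40, [-0.404, 0.015, -0.004], [0, 0, 0]], [40, [-0.4, 0.015, -0.044], [0, 0, 0]], [40, [-0.396, 0.015, -0.084], [0, 0, 0]], [40, [-0.384, 0.015, -0.12], [0, 0, 0]], [40, [-0.372, 0.015, -0.156], [0, 0, 0]], [40, [-0.356, 0.015, -0.192], [0, 0, 0]], [40, [-0.336, 0.015, -0.224], [0, 0, 0]], [40, [-0.312, 0.015, -0.256], [0, 0, 0]], [40, [-0.288, 0.015, -0.284], [0, 0, 0]], [40, [-0.256, 0.015, -0.312], [0, 0, 0]], [40, [-0.228, 0.0, -0.332], [0, 0, 0]], [40, [-0.192, 0.0, -0.352], [0, 0, 0]], [40, [-0.16, 0.0, -0.372], [0, 0, 0]], [40, [-0.124, 0.0, -0.384], [0, 0, 0]]])

```text
time_s: 5.07
ee_pos: [466.2, -30.4, 79.7]
ee_rot: [-179.9, -0.1, -2.5]
force: [1.0, 0.5, 18.5]
gripper_width: 43.8
gripper_force: 15.0
```

Call:
move_arm(motion=[[40, [-0.04, 0, -0.1], [0, 0, 0]], [40, [0, 0, -0.1], [0, 0, 0]], [40, [0, 0, 0], [0, 0, 0]], [40, [0, 0, 0], [0, 0, 0]], [40, [0, 0, 0], [0, 0, 0]]])

```text
time_s: 5.48
ee_pos: [465.9, -30.4, 76.5]
ee_rot: [-179.9, -0.1, -2.5]
force: [-1.7, -0.2, 14.2]
gripper_width: 43.8
gripper_force: 15.0
```

Call:
move_arm(motion=[[80, [0, 0, 0.1], [0, 0, 0]], [80, [0, 0, 0], [0, 0, 0]], [80, [0, 0, 0], [0, 0, 0]], [80, [0, 0, 0], [0, 0, 0]], [80, [0, 0, 0], [0, 0, 0]], [80, [0, 0, 1], [0, 0, 0]], [80, [0, 0, 1], [0, 0, 0]], [80, [0.5, 0, 1], [0, 0, 0]], [80, [0.5, 0, 1], [0, 0, 0]], [80, [0.5, 0, 1], [0, 0, 0]], [80, [0.5, 0, 1], [0, 0, 0]], [80, [0.5, 0, 1], [0, 0, 0]], [80, [0.5, 0, 1], [0, 0, 0]], [80, [0, 0, 0], [0, 0, 0]], [80, [0, 0, 0], [0, 0, 0]], [80, [0, 0, 0], [0, 0, 0]]])

```text
time_s: 6.82
ee_pos: [539.4, -31.2, 275.7]
ee_rot: [-180.0, 0.2, -2.4]
force: [-0.9, 0.4, -0.5]
gripper_width: 80.0
gripper_force: 0.0
```

```bash
python3 - <<'E'
from h import *
C=cam("wrist");im=grab_frame("wrist");cv2.imwrite("pics/w2.png",im);np.savez("w2.npz",K=C[0],R=C[1],t=C[2])
s=state();print(s['time_s'],s['ee_pos'],s['ee_rot'])
print([proj(C,(x,y,60)).round() for x in(580,740) for y in(120,-200)])
for col in('red','yellow','blue'):
    for a,c,b,m in blobs(im,col,200):print(col,a,c,b,ray(C,c,75)[:2].round())
S=grab_frame("scene");cv2.imwrite("pics/s2.png",S)
x0,y0=(120,20)
o=cv2.resize(im[40:250,100:500],None,fx=2,fy=2,interpolation=cv2.INTER_CUBIC)
cv2.imwrite("pics/w2c.png",o)
E
```

```text
6.8667 [539.0496284  -31.14030022 275.40353022] [-179.99210429    0.22118283   -2.41688675]
[array([174., 175.]), array([488., 161.]), array([146.,  -4.]), array([503., -22.])]
red 2073 [216.4  77.9] [190  23  52  99] [668.  61.]
red 1221 [608.9 272.2] [573 226  67  84] [ 459. -333.]
red 695 [471.6 309.2] [448 294  40  40] [ 422. -190.]
red 581 [267.8 388.8] [258 373  21  34] [327.  43.]
yellow 1842 [331.8  77.8] [302  26  57  97] [663. -44.]
yellow 278 [  8.5 202. ] [  0 178  21  42] [562. 285.]
yellow 7952 [324.8 218.4] [151 178 349  77] [531. -33.]
yellow 468 [ 90.5 287.1] [ 75 266  31  40] [465. 223.]
yellow 255 [171.4 301.4] [156 291  31  21] [445. 139.]
blue 2130 [438.8  79.6] [411  25  53  99] [ 657. -142.]
```

View pics/w2c.png

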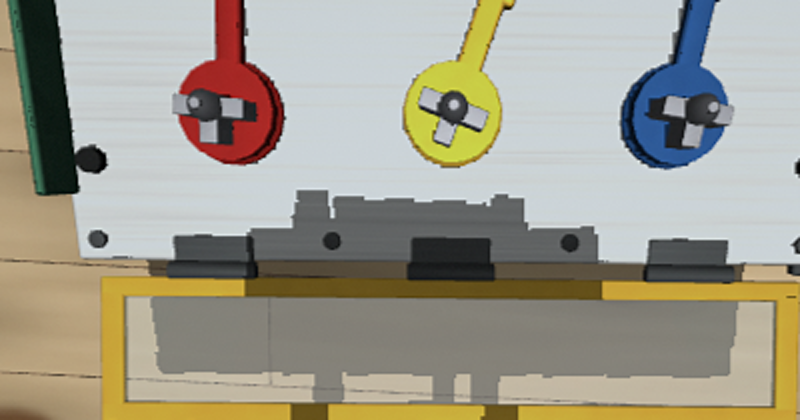

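The crop shows the guard lying down and the shaft noses at image (199.5,91), (326.5,91) and (453.5,92). Next I'll measure the axes and pointer angles.

```bash
python3 - <<'E'
from h import *
d=np.load("w2.npz");C=(d['K'],d['R'],d['t']);im=cv2.imread("pics/w2.png")
N={'red':(199.5,91),'yellow':(326.5,91),'blue':(453.5,92)}
A={k:ray(C,v,120)[:2] for k,v in N.items()}
y=(A['red']-A['blue']);print(A,np.linalg.norm(y),'yaw',np.degrees(np.arctan2(-y[0],y[1])))
for k in N:
    bl=[b for b in blobs(im,k,1000) if b[1][1]<100][0]
    ys,xs=np.nonzero(bl[3]);P=np.array([ray(C,(a,b),77)[:2] for a,b in zip(xs,ys)])
    r=np.linalg.norm(P-A[k],axis=1);print(k,'r',r.max().round(1),'disc',cv2.minEnclosingCircle(P[r<26].astype(np.float32)))
    for lo,hi in((30,48),):
        Q=P[(r>lo)&(r<hi)];l=cv2.fitLine(Q.astype(np.float32),cv2.DIST_L2,0,.01,.01).ravel();
        far=P[r>35].mean(0)-A[k]
        print(' line ang',np.degrees(np.arctan2(l[1],l[0])).round(2),'radial',np.degrees(np.arctan2(far[1],far[0])).round(2),'line offset at axis',(np.cross(l[:2],A[k]-l[2:])).round(1))
E
```

```text
{'red': array([652.95369173,  64.79734717]), 'yellow': array([648.56275532, -38.39720261]), 'blue': array([ 643.41206078, -141.60350841])} 206.6212861826682 yaw -2.6468215706353257
red r 59.1 disc ((653.8333740234375, 63.51071548461914), 24.78885841369629)
 line ang -5.43 radial -6.78 line offset at axis 1.0
yellow r 58.6 disc ((649.3262939453125, -38.607688903808594), 25.088592529296875)
 line ang -23.33 radial -23.2 line offset at axis -0.1
blue r 58.4 disc ((644.3239135742188, -140.2415008544922), 25.656673431396484)
 line ang -12.06 radial -10.81 line offset at axis -1.0<stdin>:13: DeprecationWarning: Arrays of 2-dimensional vectors are deprecated. Use arrays of 3-dimensional vectors instead. (deprecated in NumPy 2.0)
```

Call:
move_arm(motion=[[91, [0.03, 0.508, -0.1], [0, 0, 0.97]], [91, [0.03, 0.508, -0.1], [0, 0, 0.97]], [91, [0.03, 0.508, -0.1], [0, 0, 0.97]], [91, [0.03, 0.508, -0.1], [0, 0, 0.97]], [91, [0.03, 0.508, -0.1], [0, 0, 0.97]], [91, [0.03, 0.508, -0.1], [0, 0, 0.97]], [91, [0.03, 0.508, -0.1], [0, 0, 0.97]], [91, [0.03, 0.508, -0.1], [0, 0, 0.97]], [91, [0.03, 0.508, -0.1], [0, 0, 0.97]], [91, [0.03, 0.508, -0.1], [0, 0, 0.97]], [91, [0.03, 0.508, -0.1], [0, 0, 0.97]], [91, [0.03, 0.508, -0.1], [0, 0, 0.97]], [91, [0.03, 0.508, -0.1], [0, 0, 0.97]], [91, [0.03, 0.508, -0.1], [0, 0, 0.97]], [91, [0.03, 0.508, -0.1], [0, 0, 0.97]], [91, [0.03, 0.508, -0.1], [0, 0, 0.97]], [91, [0.03, 0.508, -0.1], [0, 0, 0.97]], [91, [0.03, 0.508, -0.1], [0, 0, 0.97]], [91, [0.03, 0.508, -0.1], [0, 0, 0.97]], [91, [0.03, 0.508, -0.1], [0, 0, 0.97]]])

```text
time_s: 8.58
ee_pos: [554.3, 223.0, 225.7]
ee_rot: [-179.9, 0.1, 75.4]
force: [-0.9, -0.2, -0.2]
gripper_width: 91.1
gripper_force: 0.0
```

Call:
move_arm(motion=[[91, [0.03, 0.508, -0.1], [0, 0, 0.97]], [91, [0.03, 0.508, -0.1], [0, 0, 0.97]], [91, [0.03, 0.508, -0.1], [0, 0, 0.97]], [91, [0.03, 0.508, -0.1], [0, 0, 0.97]], [91, [0.03, 0.508, -0.1], [0, 0, 0.97]], [91, [0.03, 0.508, -0.1], [0, 0, 0.97]], [91, [0.03, 0.508, -0.1], [0, 0, 0.97]], [91, [0.03, 0.508, -0.1], [0, 0, 0.97]], [91, [0.03, 0.508, -0.1], [0, 0, 0.97]], [91, [0, 0, 0], [0, 0, 0]], [91, [0, 0, 0], [0, 0, 0]], [91, [0, 0, 0], [0, 0, 0]]])

```text
time_s: 9.58
ee_pos: [561.7, 336.2, 204.1]
ee_rot: [-179.9, 0.0, 110.0]
force: [-0.2, -0.0, 0.4]
gripper_width: 91.0
gripper_force: 0.0
```

```bash
cat > lev.py <<'E'
from h import *
import sys
col,tag=sys.argv[1:3]
C=cam("wrist");s=state();im=grab_frame("wrist");cv2.imwrite(f"pics/{tag}.png",im)
print(s['time_s'],s['ee_pos'].round(1),s['ee_rot'].round(2))
for a,c,b,m in blobs(im,col,300):
    m2=cv2.morphologyEx(m.astype(np.uint8),cv2.MORPH_CLOSE,np.ones((35,35)))
    ys,xs=np.nonzero(m2);P=np.array([ray(C,(x,y),30)[:2] for x,y in zip(xs,ys)]).astype(np.float32)
    r=cv2.minAreaRect(P);print(a,c,b,'rect30',np.round(r[0],1),np.round(r[1],1),round(r[2],1))
E
python3 lev.py yellow w3
```

```text
9.5833 [561.7 336.2 204.1] [-1.7992e+02  4.0000e-02  1.1002e+02]
1648 [318.7 147. ] [304 100  30  86] rect30 [535.9 399.4] [25.8 73.6] 20.5
1060 [172.5 226.4] [132 186  76  79] rect30 [432.  275.8] [31.6 84.5] 52.4
820 [319.2 209.8] [295 187  48  47] rect30 [556.8 342.1] [43.6 44.3] 20.9
1050 [225.5 414.8] [185 403  86  27] rect30 [539.7  84.7] [97.8 35.7] 20.1
```

View pics/w3.png

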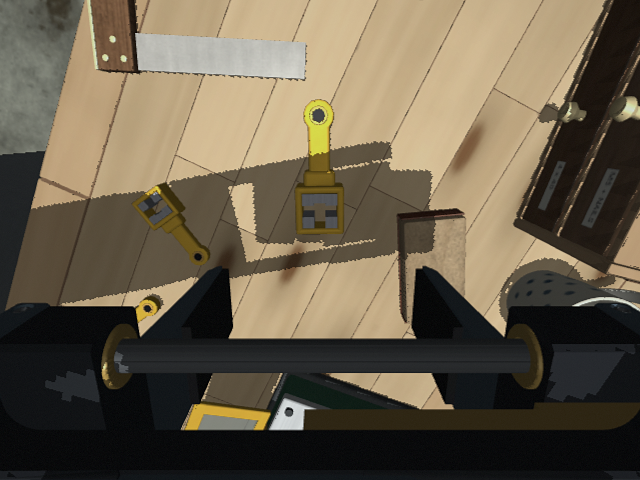

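The large yellow lever has its hub centre at (319,210) and its eye at (318,115), with the arm straight up along tool x. The 44 mm hub and 117 mm length fit the description. The small one at (172,226) is only 84 mm long, so this is the lever to take.

```bash
python3 - <<'E'
from h import *
C=cam("wrist");s=state();p=s['ee_pos'];a=np.radians(s['ee_rot'][2]);X=np.array([np.cos(a),np.sin(a)]);Y=np.array([np.sin(a),-np.cos(a)])
im=cv2.imread("pics/w3.png");g=cv2.cvtColor(im[100:132,303:333],cv2.COLOR_BGR2GRAY)
m=mask(im,'yellow')[98:134,300:336];cs,h=cv2.findContours(m,cv2.RETR_CCOMP,cv2.CHAIN_APPROX_NONE)
for c,hh in zip(cs,h[0]):
    if hh[3]>=0 and len(c)>8: e=c.reshape(-1,2).mean(0)+[300,98];print('eye px',e)
for n,u,z in(('eye',e,21),('hub',(319.5,210),30),('top edge',(319.5,187),30),('bot edge',(319.5,234),30),('hubL',(296,210),30),('hubR',(343.5,210),30)):
    P=ray(C,u,z);q=P[:2]-p[:2];print(n,P.round(1),'tool x,y',(q@X).round(1),(q@Y).round(1))
print(proj(C,p),proj(C,p+[0,0,19]))
E
```

```text
eye px [321.22222222 127.22222222]
eye px [318.08928571 115.03571429]
eye [527.3 422.5  21. ] tool x,y 93.0 -2.9
hub [557.5 342.9  30. ] tool x,y 7.9 -1.8
top edge [550.1 363.3  30. ] tool x,y 29.6 -1.7
bot edge [565.5 320.8  30. ] tool x,y -15.7 -1.8
hubL [536.7 335.3  30. ] tool x,y 7.9 -23.9
hubR [578.8 350.6  30. ] tool x,y 7.9 20.8
[320.55918846 299.86374982] [320.36828317 318.48745879]
```

Call:
move_arm(grip_force=30, motion=[[75, [-0.02, 0.03, -0.88], [0, 0, 0.02]], [75, [-0.02, 0.03, -0.88], [0, 0, 0.02]], [75, [-0.02, 0.03, -0.88], [0, 0, 0.02]], [75, [-0.02, 0.03, -0.88], [0, 0, 0.02]], [75, [-0.02, 0.03, -0.88], [0, 0, 0.02]], [75, [-0.02, 0.03, -0.88], [0, 0, 0.02]], [75, [-0.02, 0.03, -0.88], [0, 0, 0.02]], [75, [-0.02, 0.02, -0.88], [0, 0, 0.02]], [75, [0, 0, -0.9], [0, 0, 0.02]], [75, [0, 0, 0], [0, 0, 0]], [40, [0, 0, 0], [0, 0, 0]], [40, [0, 0, 0], [0, 0, 0]], [40, [0, 0, 0], [0, 0, 0]], [40, [0, 0, 0], [0, 0, 0]], [40, [0, 0, 0], [0, 0, 0]], [40, [0, 0, 0], [0, 0, 0]], [40, [0, 0, 0], [0, 0, 0]]])

```text
time_s: 11.05
ee_pos: [558.3, 342.9, 7.6]
ee_rot: [179.9, -0.0, 110.8]
force: [-0.7, -1.6, 5.7]
gripper_width: 45.9
gripper_force: 30.0
```

Call:
move_arm(grip_force=40, motion=[[40, [0, 0, 0.5], [0, 0, 0]], [40, [0, 0, 0.9], [0, 0, 0]], [40, [0, 0, 0.9], [0, 0, 0]], [40, [0, 0, 0.9], [0, 0, 0]], [40, [0, 0, 0.9], [0, 0, 0]], [40, [0, 0, 0.9], [0, 0, 0]], [40, [0, 0, 0.9], [0, 0, 0]], [40, [0.106, -0.448, 0.4], [0, 0, -0.985]], [40, [0.106, -0.448, 0.2], [0, 0, -0.985]], [40, [0.106, -0.448, 0.2], [0, 0, -0.985]], [40, [0.106, -0.448, 0], [0, 0, -0.985]], [40, [0.106, -0.448, 0], [0, 0, -0.985]], [40, [0.106, -0.448, 0], [0, 0, -0.985]], [40, [0.106, -0.448, 0], [0, 0, -0.985]], [40, [0.106, -0.448, 0], [0, 0, -0.985]], [40, [0.106, -0.448, 0], [0, 0, -0.985]], [40, [0.106, -0.448, 0], [0, 0, -0.985]], [40, [0.106, -0.448, 0], [0, 0, -0.985]], [40, [0.106, -0.448, 0], [0, 0, -0.985]], [40, [0.106, -0.448, 0], [0, 0, -0.985]]])

```text
time_s: 12.72
ee_pos: [592.7, 196.6, 174.3]
ee_rot: [180.0, -0.0, 59.4]
force: [0.3, -0.9, -1.0]
gripper_width: 45.3
gripper_force: 40.0
```

Call:
move_arm(motion=[[40, [0.106, -0.448, 0], [0, 0, -0.985]], [40, [0.106, -0.448, 0], [0, 0, -0.985]], [40, [0.106, -0.448, 0], [0, 0, -0.985]], [40, [0.106, -0.448, 0], [0, 0, -0.985]], [40, [0.106, -0.448, 0], [0, 0, -0.985]], [40, [0.106, -0.448, 0], [0, 0, -0.985]], [40, [0.106, -0.448, 0], [0, 0, -0.985]], [40, [0.106, -0.448, 0], [0, 0, -0.985]], [40, [0.106, -0.448, 0], [0, 0, -0.985]], [40, [0.106, -0.448, 0], [0, 0, -0.985]], [40, [0.106, -0.448, 0], [0, 0, -0.985]], [40, [0.106, -0.448, 0], [0, 0, -0.985]], [40, [0.106, -0.448, 0], [0, 0, -0.985]], [40, [0.106, -0.448, 0], [0, 0, -0.985]], [40, [0.106, -0.448, 0], [0, 0, -0.985]], [40, [0.106, -0.448, 0], [0, 0, -0.985]], [40, [0.106, -0.448, 0], [0, 0, -0.985]], [40, [0.106, -0.448, 0], [0, 0, -0.985]], [40, [0.106, -0.448, 0], [0, 0, -0.985]], [40, [0.106, -0.448, 0], [0, 0, -0.985]]])

```text
time_s: 14.38
ee_pos: [645.7, -27.3, 174.2]
ee_rot: [-180.0, -0.0, -19.4]
force: [0.3, 0.5, -2.1]
gripper_width: 45.8
gripper_force: 40.0
```

Call:
move_arm(motion=[[40, [0.106, -0.448, 0], [0, 0, -0.985]], [40, [0, 0, 0], [0, 0, 0]], [40, [0, 0, 0], [0, 0, 0]], [40, [0, 0, 0], [0, 0, 0]]])

```text
time_s: 14.72
ee_pos: [648.1, -37.4, 173.9]
ee_rot: [-180.0, 0.0, -23.0]
force: [-0.0, -0.1, -2.1]
gripper_width: 46.0
gripper_force: 40.0
```

```bash
python3 lev.py yellow w4; python3 lev.py red w4 | tail -3; python3 -c "
import cv2;cv2.imwrite('pics/w4c.png',cv2.imread('pics/w4.png')[0:400])
from workcell import *
cv2.imwrite('pics/s4.png',grab_frame('side'))"
```

```text
14.7167 [648.1 -37.4 173.9] [-1.7997e+02  1.0000e-02 -2.3050e+01]
5794 [321.8 166.9] [289  85  67 154] rect30 [695.  -56.2] [ 52.9 124.7] 66.9
1675 [321.8 254.8] [291 241  63  28] rect30 [623.4 -25.7] [55.5 25.4] 66.9
2738 [526.2 288.9] [413 254 179  85] rect30 [ 525.7 -173.4] [170.6  80.6] 56.7
2243 [322.1 296.6] [271 276 103  62] rect30 [575.7  -5.3] [93.9 62.8] 66.9
342 [365.9 403.7] [336 395  49  14] rect30 [457.1   2.6] [47.5 14.8] 87.0
14.7667 [648.1 -37.3 173.8] [-1.7998e+02  1.0000e-02 -2.3040e+01]
2317 [193.5 259.7] [160 207  73  99] rect30 [663.7  77.3] [57.3 93.1] 68.0
1271 [557.5 394.9] [539 373  39  57] rect30 [ 386.1 -180.6] [32.7 68.3] 67.1
```

View pics/w4c.png

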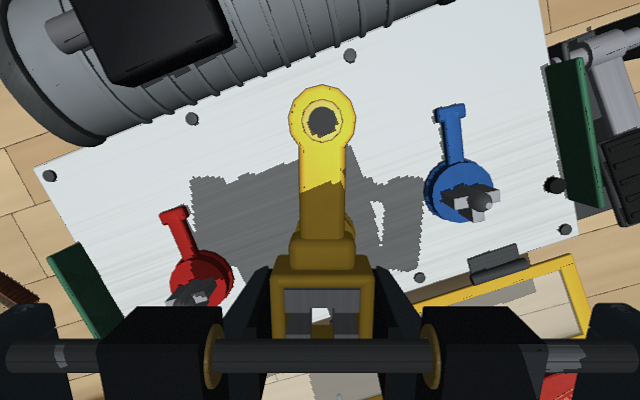

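The view shows the yellow lever held, with its eye at (322,121) and the arm straight along tool x. The shaft is hidden below it. I'll check the bore's offset in the hand from the eye.

```bash
python3 - <<'E'
from h import *
C=cam("wrist");s=state();p=s['ee_pos'];a=np.radians(s['ee_rot'][2]);X=np.array([np.cos(a),np.sin(a)]);Y=np.array([np.sin(a),-np.cos(a)])
for n,u,z in(('eye',(322,120.5),187.5),):
    P=ray(C,u,z);q=P[:2]-p[:2];print(n,P.round(1),'tool x,y',(q@X).round(1),(q@Y).round(1))
E
```

```text
eye [726.3 -69.4 187.5] tool x,y 84.5 -1.0
```

Call:
move_arm(motion=[[40, [0.06, -0.055, -0.4], [0, 0, -0.07]], [40, [0, 0, -0.8], [0, 0, 0]], [40, [0, 0, -0.6], [0, 0, 0]], [40, [0, 0, -0.3], [0, 0, 0]], [40, [0, 0, -0.2], [0, 0, 0]], [40, [0, 0, -0.1], [0, 0, 0]], [40, [0, 0, 0], [0, 0, 0]], [40, [0, 0, 0], [0, 0, 0]]])

```text
time_s: 15.53
ee_pos: [650.3, -39.4, 114.3]
ee_rot: [-180.0, -0.1, -23.4]
force: [0.1, -0.4, -1.8]
gripper_width: 45.8
gripper_force: 40.0
```

Call:
move_arm(motion=[[40, [-0.02, 0.01, -0.1], [0, 0, 0]], [40, [0, 0, -0.1], [0, 0, 0]], [40, [0, 0, -0.1], [0, 0, 0]], [40, [0, 0, -0.1], [0, 0, 0]], [40, [0, 0, 0], [0, 0, 0]]])

```text
time_s: 15.95
ee_pos: [648.9, -39.1, 103.0]
ee_rot: [180.0, 0.1, -23.4]
force: [-0.5, -0.5, -2.0]
gripper_width: 46.1
gripper_force: 40.0
```

Call:
move_arm(motion=[[40, [0, 0, -0.15], [0, 0, 0]], [40, [0, 0, -0.15], [0, 0, 0]], [40, [0, 0, -0.15], [0, 0, 0]], [40, [0, 0, -0.15], [0, 0, 0]], [40, [0, 0, -0.08], [0, 0, 0]], [40, [0, 0, -0.05], [0, 0, 0]], [40, [0, 0, 0], [0, 0, 0]]])

```text
time_s: 16.53
ee_pos: [649.1, -39.1, 85.6]
ee_rot: [180.0, 0.0, -23.4]
force: [-1.6, -0.1, 0.9]
gripper_width: 46.1
gripper_force: 40.0
```

Call:
move_arm(motion=[[40, [0, 0, -0.08], [0, 0, 0]], [40, [0, 0, 0], [0, 0, 0]], [70, [0, 0, 0], [0, 0, 0]], [70, [0, 0, 0], [0, 0, 0]], [70, [0, 0, 0], [0, 0, 0]], [70, [0, 0, 0], [0, 0, 0]], [70, [0, 0, 0], [0, 0, 0]], [70, [0, 0, 0.5], [0, 0, 0]], [70, [0, 0, 1], [0, 0, 0]], [70, [0, 0, 1], [0, 0, 0]], [70, [0, 0, 1], [0, 0, 0]], [70, [0, 0, 1], [0, 0, 0]], [70, [0, 0, 1], [0, 0, 0]], [70, [-0.5, 0, 1], [0, 0, 0]], [70, [-0.5, 0, 1], [0, 0, 0]], [70, [-0.5, 0, 0.5], [0, 0, 0]], [70, [0, 0, 0], [0, 0, 0]], [70, [0, 0, 0], [0, 0, 0]]])

```text
time_s: 18.03
ee_pos: [612.0, -39.1, 283.9]
ee_rot: [-180.0, -0.1, -23.4]
force: [0.1, -0.9, -0.0]
gripper_width: 70.4
gripper_force: 0.0
```

```bash
python3 lev.py yellow w5; python3 - <<'E'
from h import *
C=cam("wrist");im=cv2.imread("pics/w5.png")
S=grab_frame("scene");cv2.imwrite("pics/s5.png",S)
o=np.zeros((600,800,3),np.uint8);o[:360,:480]=im[:360,100:580];
c=cv2.resize(S[160:320,190:460],(540,320))[80:,:];o[360:600,:540]=c
cv2.imwrite("pics/w5c.png",o)
for col in('red','yellow'):
    for a,c,b,m in blobs(S,col,60):print(col,a,c,b,ray(cam("scene"),c,15)[:2].round())
E
```

```text
18.0333 [612.  -39.1 283.9] [-1.7997e+02 -1.0000e-01 -2.3420e+01]
1727 [305.6 118.7] [291  68  31  89] rect30 [706.6 -60.7] [33.1 90.1] 65.2
787 [306.1 181.7] [282 158  48  48] rect30 [639.8 -29.9] [52.8 53.2] 66.9
3676 [418.7 241.7] [251 189 267  97] rect30 [511.5 -72.7] [313.4  89.5] 87.0
1404 [324.3 314.7] [250 287 143  52] rect30 [477.9  21.9] [192.8  13.8] 87.2
479 [262.3 388.8] [233 379  58  26] rect30 [406.5 140.6] [76.  32.2] 55.4
red 758 [327.1 106.5] [310  85  32  42] [1009. -807.]
red 324 [331.2 157.3] [322 138  19  32] [ 812. -508.]
red 161 [418.8 212.8] [405 201  28  26] [ 440. -386.]
red 721 [414.3 261.5] [397 249  36  26] [ 373. -198.]
red 94 [260.2 269.7] [248 261  25  16] [706.  30.]
red 315 [401.1 343.1] [381 329  38  28] [297.  50.]
yellow 125 [413.6 177.2] [402 173  21   9] [ 524. -541.]
yellow 106 [278.  225.7] [270 218  17  16] [ 766. -133.]
yellow 283 [355.5 235.6] [327 220  51  37] [ 554. -208.]
yellow 347 [297.7 299. ] [275 278  49  37] [567.  62.]
yellow 210 [337.  356.7] [321 346  38  20] [402. 153.]
yellow 253 [296.5 395. ] [287 377  25  39] [428. 273.]
```

View pics/w5c.png

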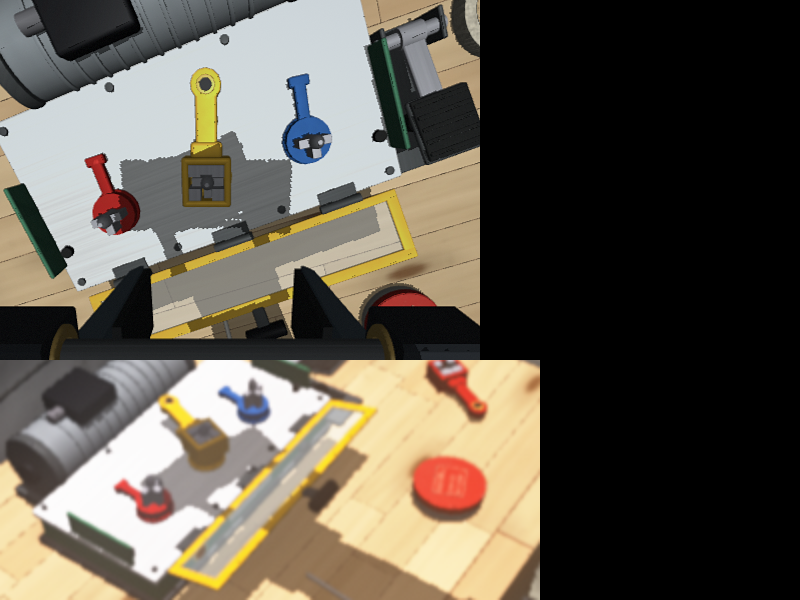

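Yellow is home, with its arm on the pointer. The red lever has not moved. I'll move to the red lever now.

Call:
move_arm(motion=[[91, [-0.134, -0.347, -0.075], [0, 0, 0.988]], [91, [-0.134, -0.347, -0.075], [0, 0, 0.988]], [91, [-0.134, -0.347, -0.075], [0, 0, 0.988]], [91, [-0.134, -0.347, -0.075], [0, 0, 0.988]], [91, [-0.134, -0.347, -0.075], [0, 0, 0.988]], [91, [-0.134, -0.347, -0.075], [0, 0, 0.988]], [91, [-0.134, -0.347, -0.075], [0, 0, 0.988]], [91, [-0.134, -0.347, -0.075], [0, 0, 0.988]], [91, [-0.134, -0.347, -0.075], [0, 0, 0.988]], [91, [-0.134, -0.347, -0.075], [0, 0, 0.988]], [91, [-0.134, -0.347, -0.075], [0, 0, 0.988]], [91, [-0.134, -0.347, -0.075], [0, 0, 0.988]], [91, [-0.134, -0.347, -0.075], [0, 0, 0.988]], [91, [-0.134, -0.347, -0.075], [0, 0, 0.988]], [91, [-0.134, -0.347, -0.075], [0, 0, 0.988]], [91, [-0.134, -0.347, -0.075], [0, 0, 0.988]], [91, [-0.134, -0.347, -0.075], [0, 0, 0.988]], [91, [-0.134, -0.347, -0.075], [0, 0, 0.988]], [91, [-0.134, -0.347, -0.075], [0, 0, 0.988]], [91, [-0.134, -0.347, -0.075], [0, 0, 0.988]]])

```text
time_s: 19.8
ee_pos: [544.6, -213.0, 243.5]
ee_rot: [-179.8, 0.0, 55.8]
force: [0.7, -0.1, -0.7]
gripper_width: 91.1
gripper_force: 0.0
```

Call:
move_arm(motion=[[91, [-0.134, -0.347, -0.075], [0, 0, 0.988]], [91, [-0.134, -0.347, -0.075], [0, 0, 0.988]], [91, [-0.134, -0.347, -0.075], [0, 0, 0.988]], [91, [-0.134, -0.347, -0.075], [0, 0, 0.988]], [91, [-0.134, -0.347, -0.075], [0, 0, 0.988]], [91, [-0.134, -0.347, -0.075], [0, 0, 0.988]], [91, [-0.134, -0.347, -0.075], [0, 0, 0.988]], [91, [-0.134, -0.347, -0.075], [0, 0, 0.988]], [91, [-0.134, -0.347, -0.075], [0, 0, 0.988]], [91, [-0.134, -0.347, -0.075], [0, 0, 0.988]], [91, [-0.134, -0.347, -0.075], [0, 0, 0.988]], [91, [-0.134, -0.347, -0.075], [0, 0, 0.988]], [91, [-0.134, -0.347, -0.075], [0, 0, 0.988]], [91, [-0.134, -0.347, -0.075], [0, 0, 0.988]], [91, [-0.134, -0.347, -0.075], [0, 0, 0.988]], [91, [-0.134, -0.347, -0.075], [0, 0, 0.988]], [91, [-0.134, -0.347, -0.075], [0, 0, 0.988]], [91, [-0.134, -0.347, -0.075], [0, 0, 0.988]], [91, [-0.134, -0.347, -0.075], [0, 0, 0.988]], [91, [-0.134, -0.347, -0.075], [0, 0, 0.988]]])

```text
time_s: 21.47
ee_pos: [477.5, -386.4, 205.9]
ee_rot: [-180.0, -0.2, 134.9]
force: [-0.2, 0.6, 0.4]
gripper_width: 91.1
gripper_force: 0.0
```

Call:
move_arm(motion=[[91, [-0.134, -0.347, -0.075], [0, 0, 0.988]], [91, [-0.134, -0.347, -0.075], [0, 0, 0.988]], [91, [-0.134, -0.347, -0.075], [0, 0, 0.988]], [91, [0, 0, 0], [0, 0, 0]], [91, [0, 0, 0], [0, 0, 0]], [91, [0, 0, 0], [0, 0, 0]]])

```text
time_s: 21.97
ee_pos: [467.8, -411.7, 201.6]
ee_rot: [180.0, -0.1, 146.4]
force: [-0.7, 0.1, -0.6]
gripper_width: 91.4
gripper_force: 0.0
```

```bash
python3 lev.py red w6
```

```text
21.9667 [ 467.8 -411.7  201.6] [ 1.7995e+02 -1.1000e-01  1.4644e+02]
2226 [484.6  13.6] [436   0 101  33] rect30 [ 400.8 -207.7] [80.2 23. ] 56.4
2743 [330.6 173.2] [304 103  50 135] rect30 [ 437.7 -380.5] [ 44.9 120.4] 53.6
```

View pics/w6.png

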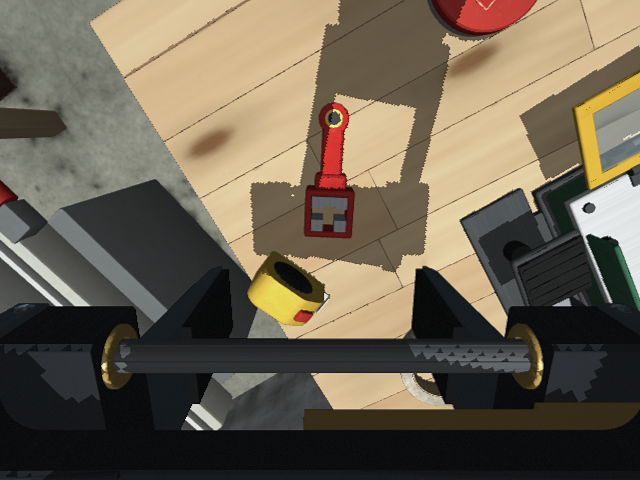

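The red lever's hub is at (329,214) and its eye at (334,118). The tape measure at (288,288) is close behind the hub, so I'll check clearance.

```bash
cat > loc.py <<'E'
from h import *
import sys
def go(eye,pts,img=None):
    C=cam("wrist");s=state();p=s['ee_pos'];a=np.radians(s['ee_rot'][2]);X=np.array([np.cos(a),np.sin(a)]);Y=np.array([np.sin(a),-np.cos(a)])
    for n,u,z in pts:
        P=ray(C,u,z);q=P[:2]-p[:2];print(n,P.round(1),'tool x,y',(q@X).round(1),(q@Y).round(1))
E
python3 - <<'E'
from loc import *
im=cv2.imread("pics/w6.png")
ys,xs=np.nonzero(mask(im,'red')[184:240,300:358]);print('hub px',xs.min()+300,xs.max()+300,ys.min()+184,ys.max()+184)
go(0,[('eye',(334,118),21),('top',(330,186),30),('bot',(328,238),30),('L',(304.5,214),30),('R',(353.5,214),30),('tm top',(276,252),64),('tm tr',(325,283),64),('tm r30',(328,290),30),('tm top bottom',(265,254),64)])
E
```

```text
hub px 304 353 184 237
eye [ 399.4 -351.7   21. ] tool x,y 90.2 12.1
top [ 447.2 -387.5   30. ] tool x,y 30.6 8.7
bot [ 487.8 -416.3   30. ] tool x,y -19.1 7.1
L [ 456.  -421.8   30. ] tool x,y 4.4 -15.1
R [ 481.4 -383.5   30. ] tool x,y 4.3 30.9
tm top [ 464.7 -456.    64. ] tool x,y -21.8 -38.8
tm tr [ 512.7 -436.5   64. ] tool x,y -51.0 4.0
tm r30 [ 533.1 -446.    30. ] tool x,y -73.3 7.3
tm top bottom [ 460.9 -465.    64. ] tool x,y -23.6 -48.4
```

Call:
move_arm(grip_force=30, motion=[[60, [0.02, 0.18, -0.6], [0, 0, -0.35]], [60, [0.02, 0.18, -0.6], [0, 0, -0.35]], [60, [0, 0, -0.5], [0, 0, 0]], [60, [0, 0, -0.8], [0, 0, 0]], [60, [0, 0, -0.9], [0, 0, 0]], [60, [0, 0, -0.9], [0, 0, 0]], [60, [0, 0, -0.9], [0, 0, 0]], [60, [0, 0, -0.8], [0, 0, 0]], [60, [0, 0, -0.8], [0, 0, 0]], [60, [0, 0, -0.6], [0, 0, 0]], [60, [0, 0, -0.4], [0, 0, 0]], [60, [0, 0, 0], [0, 0, 0]], [40, [0, 0, 0], [0, 0, 0]], [40, [0, 0, 0], [0, 0, 0]], [40, [0, 0, 0], [0, 0, 0]], [40, [0, 0, 0], [0, 0, 0]], [40, [0, 0, 0], [0, 0, 0]]])

```text
time_s: 23.43
ee_pos: [469.5, -403.8, 9.0]
ee_rot: [-180.0, 0.2, 143.7]
force: [0.5, 0.1, 2.4]
gripper_width: 46.1
gripper_force: 30.0
```

Call:
move_arm(grip_force=40, motion=[[40, [0, 0, 0.5], [0, 0, 0]], [40, [0, 0, 0.9], [0, 0, 0]], [40, [0, 0, 0.9], [0, 0, 0]], [40, [0, 0, 0.9], [0, 0, 0]], [40, [0, 0, 0.9], [0, 0, 0]], [40, [0, 0, 0.9], [0, 0, 0]], [40, [0, 0, 0.9], [0, 0, 0]], [40, [0, 0, 0.9], [0, 0, 0]], [40, [0.137, 0.394, 0.2], [0, 0, -0.983]], [40, [0.137, 0.394, 0], [0, 0, -0.983]], [40, [0.137, 0.394, 0], [0, 0, -0.983]], [40, [0.137, 0.394, 0], [0, 0, -0.983]], [40, [0.137, 0.394, 0], [0, 0, -0.983]], [40, [0.137, 0.394, 0], [0, 0, -0.983]], [40, [0.137, 0.394, 0], [0, 0, -0.983]], [40, [0.137, 0.394, 0], [0, 0, -0.983]], [40, [0.137, 0.394, 0], [0, 0, -0.983]], [40, [0.137, 0.394, 0], [0, 0, -0.983]], [40, [0.137, 0.394, 0], [0, 0, -0.983]], [40, [0.137, 0.394, 0], [0, 0, -0.983]]])

```text
time_s: 25.1
ee_pos: [509.5, -284.2, 182.5]
ee_rot: [-180.0, -0.0, 96.3]
force: [-0.0, 0.9, -1.3]
gripper_width: 45.8
gripper_force: 40.0
```

Call:
move_arm(motion=[[40, [0.137, 0.394, 0], [0, 0, -0.983]], [40, [0.137, 0.394, 0], [0, 0, -0.983]], [40, [0.137, 0.394, 0], [0, 0, -0.983]], [40, [0.137, 0.394, 0], [0, 0, -0.983]], [40, [0.137, 0.394, 0], [0, 0, -0.983]], [40, [0.137, 0.394, 0], [0, 0, -0.983]], [40, [0.137, 0.394, 0], [0, 0, -0.983]], [40, [0.137, 0.394, 0], [0, 0, -0.983]], [40, [0.137, 0.394, 0], [0, 0, -0.983]], [40, [0.137, 0.394, 0], [0, 0, -0.983]], [40, [0.137, 0.394, 0], [0, 0, -0.983]], [40, [0.137, 0.394, 0], [0, 0, -0.983]], [40, [0.137, 0.394, 0], [0, 0, -0.983]], [40, [0.137, 0.394, 0], [0, 0, -0.983]], [40, [0.137, 0.394, 0], [0, 0, -0.983]], [40, [0.137, 0.394, 0], [0, 0, -0.983]], [40, [0.137, 0.394, 0], [0, 0, -0.983]], [40, [0.137, 0.394, 0], [0, 0, -0.983]], [40, [0.137, 0.394, 0], [0, 0, -0.983]], [40, [0.137, 0.394, 0], [0, 0, -0.983]]])

```text
time_s: 26.77
ee_pos: [577.9, -87.4, 182.5]
ee_rot: [-180.0, 0.1, 17.7]
force: [1.2, 0.3, -1.3]
gripper_width: 46.2
gripper_force: 40.0
```

Call:
move_arm(motion=[[40, [0.137, 0.394, 0], [0, 0, -0.983]], [40, [0.137, 0.394, 0], [0, 0, -0.983]], [40, [0.137, 0.394, 0], [0, 0, -0.983]], [40, [0.137, 0.394, 0], [0, 0, -0.983]], [40, [0.137, 0.394, 0], [0, 0, -0.983]], [40, [0.137, 0.394, 0], [0, 0, -0.983]], [40, [0, 0, 0], [0, 0, 0]], [40, [0, 0, 0], [0, 0, 0]], [40, [0, 0, 0], [0, 0, 0]]])

```text
time_s: 27.52
ee_pos: [598.4, -29.3, 182.6]
ee_rot: [180.0, 0.0, -5.6]
force: [0.1, -0.5, -2.0]
gripper_width: 45.6
gripper_force: 40.0
```

```bash
python3 lev.py red w7;python3 - <<'E'
from loc import *
im=cv2.imread("pics/w7.png");cv2.imwrite("pics/w7c.png",im[:400])
E
```

```text
27.5167 [598.4 -29.3 182.6] [ 1.7997e+02  4.0000e-02 -5.6200e+00]
8020 [321.7 182.8] [289  80  67 185] rect30 [637.2 -33.3] [ 58.4 157.3] 83.3
2910 [190.4 152.5] [157  92  67 117] rect30 [670.5  83.2] [94.6 55.7] 9.4
2777 [321.4 292.9] [270 269 104  69] rect30 [519.  -20.1] [96.7 71.5] 84.4
```

View pics/w7c.png

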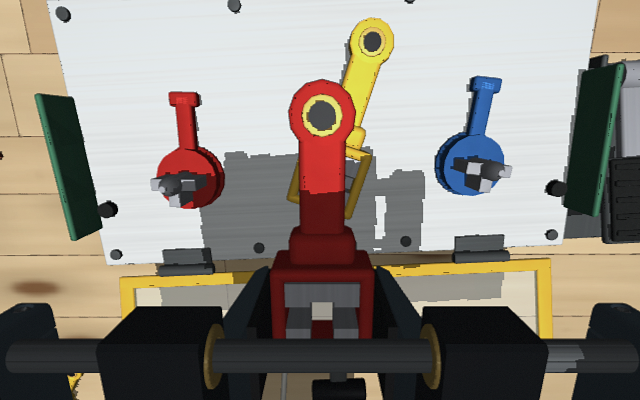

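Red is held with its eye at (321,116). The red collar is at (188,175), its pointer reaches (184,98) and the nose is near (168,185). The yellow lever is still seated. I'll measure the red axis once more.

```bash
python3 - <<'E'
from loc import *
im=cv2.imread("pics/w7.png")
go(0,[('eye',(321.5,116),194.5),('nose tip',(168,185.5),120),('ptr tip',(183.5,96),78),('deckhole',(109,210),60)])
C=cam("wrist");bl=[b for b in blobs(im,'red',1000) if b[1][0]<250][0]
ys,xs=np.nonzero(bl[3]);P=np.array([ray(C,(a,b),78)[:2] for a,b in zip(xs,ys)])
A=np.array([653.4,66.0]);r=np.linalg.norm(P-A,axis=1)
Q=P[(r>30)&(r<46)];l=cv2.fitLine(Q.astype(np.float32),cv2.DIST_L2,0,.01,.01).ravel();print('line',np.degrees(np.arctan(l[1]/l[0])),'at x=653:',l[3]+l[1]/l[0]*(653-l[2]))
D=P[r<30];print('disc',cv2.minEnclosingCircle(D.astype(np.float32)),P[:,1].max(),P[:,1].min(),P[:,0].min())
cv2.imwrite("pics/w7z.png",cv2.resize(im[80:220,140:240],(571,800))[:, :][:600])
E
```

```text
eye [684.7 -36.7 194.5] tool x,y 86.6 -1.3
nose tip [654.9  62.7 120. ] tool x,y 47.1 -97.2
ptr tip [709.8  56.4  78. ] tool x,y 102.4 -96.4
deckhole [633.5 139.5  60. ] tool x,y 18.3 -171.5
line -0.78596956 at x=653: 59.545094
disc ((657.193359375, 64.05104064941406), 26.153533935546875) 87.02086938746919 38.83309542137651 631.9196275420627
```

```bash
python3 -c "
import cv2;im=cv2.imread('pics/w7.png');cv2.imwrite('pics/w7z.png',cv2.resize(im[140:220,145:240],None,fx=6,fy=6,interpolation=cv2.INTER_CUBIC))"
```

```text
(no output)
```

View pics/w7z.png

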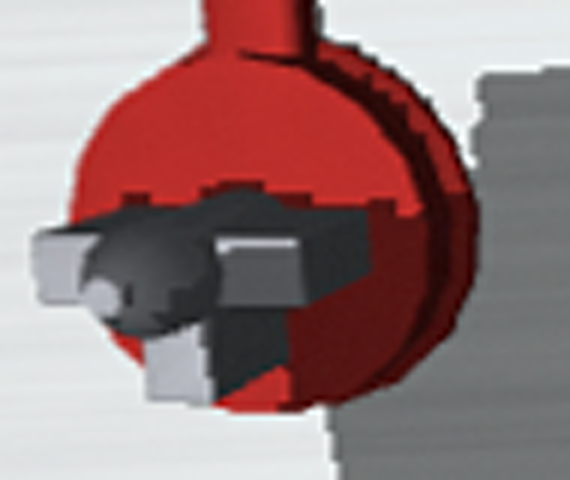

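The zoom shows the nose tip at image (162,189.5) and the collar top centred near (186.6,178.3). The side teeth run almost level in the image, so the shaft yaw is about -6°.

```bash
python3 - <<'E'
from loc import *
go(0,[('nose tip',(162,189.5),122),('collar',(186.6,178.3),78),('collarL',(157,178.3),78),('collarR',(216.2,178.3),78),('toothL',(151,185),104),('toothR',(195.5,185.3),104)])
E
```

```text
nose tip [653.   66.1 122. ] tool x,y 44.9 -100.4
collar [654.   65.8  78. ] tool x,y 45.9 -100.2
collarL [656.2  87.4  78. ] tool x,y 45.9 -121.9
collarR [651.9  44.2  78. ] tool x,y 45.9 -78.5
toothL [654.5  80.7 104. ] tool x,y 45.0 -115.1
toothR [651.4  51.2 104. ] tool x,y 44.8 -85.4
```

Call:
move_arm(motion=[[40, [0.54, 0.95, 0], [0, 0, -0.1]], [40, [0.54, 0.95, 0], [0, 0, 0]], [40, [0.54, 0.95, 0], [0, 0, 0]], [40, [0.54, 0.95, 0], [0, 0, 0]], [40, [0, 0, -0.5], [0, 0, 0]], [40, [0, 0, -0.8], [0, 0, 0]], [40, [0, 0, -0.6], [0, 0, 0]], [40, [0, 0, -0.3], [0, 0, 0]], [40, [0, 0, -0.3], [0, 0, 0]], [40, [0, 0, -0.1], [0, 0, 0]], [40, [0, 0, 0], [0, 0, 0]], [40, [0, 0, 0], [0, 0, 0]]])

```text
time_s: 28.57
ee_pos: [653.4, 65.9, 118.5]
ee_rot: [-180.0, -0.1, -6.1]
force: [0.1, 0.6, -1.7]
gripper_width: 45.6
gripper_force: 40.0
```

Call:
move_arm(motion=[[40, [-0.02, 0, -0.1], [0, 0, 0]], [40, [0, 0, -0.1], [0, 0, 0]], [40, [0, 0, -0.1], [0, 0, 0]], [40, [0, 0, -0.1], [0, 0, 0]], [40, [0, 0, -0.1], [0, 0, 0]], [40, [0, 0, 0], [0, 0, 0]]])

```text
time_s: 29.07
ee_pos: [652.0, 66.2, 104.5]
ee_rot: [180.0, 0.1, -6.1]
force: [0.2, -0.1, -1.7]
gripper_width: 45.6
gripper_force: 40.0
```

Past the tooth tops with no resistance; I'll continue down to home.

Call:
move_arm(motion=[[40, [0, 0, -0.15], [0, 0, 0]], [40, [0, 0, -0.15], [0, 0, 0]], [40, [0, 0, -0.15], [0, 0, 0]], [40, [0, 0, -0.15], [0, 0, 0]], [40, [0, 0, -0.08], [0, 0, 0]], [40, [0, 0, -0.08], [0, 0, 0]], [40, [0, 0, 0], [0, 0, 0]]])

```text
time_s: 29.65
ee_pos: [652.1, 66.1, 87.0]
ee_rot: [180.0, 0.0, -6.1]
force: [-1.3, -0.5, 2.7]
gripper_width: 45.6
gripper_force: 40.0
```

Call:
move_arm(motion=[[40, [0, 0, -0.08], [0, 0, 0]], [40, [0, 0, 0], [0, 0, 0]], [66, [0, 0, 0], [0, 0, 0]], [66, [0, 0, 0], [0, 0, 0]], [66, [0, 0, 0], [0, 0, 0]], [66, [0, 0, 0], [0, 0, 0]], [66, [0, 0, 0], [0, 0, 0]], [66, [0, 0, 0.5], [0, 0, 0]], [66, [0, 0, 1], [0, 0, 0]], [66, [0, 0, 1], [0, 0, 0]], [66, [0, 0, 1], [0, 0, 0]], [66, [0, 0, 1], [0, 0, 0]], [66, [0, 0, 1], [0, 0, 0]], [66, [-0.9, -0.8, 1], [0, 0, 0.2]], [66, [-0.9, -0.8, 1], [0, 0, 0.2]], [66, [-0.9, -0.8, 0], [0, 0, 0.2]], [66, [-0.9, -0.8, 0], [0, 0, 0.2]], [66, [-0.9, -0.8, 0], [0, 0, 0.1]], [66, [0, 0, 0], [0, 0, 0]], [66, [0, 0, 0], [0, 0, 0]]])

```text
time_s: 31.32
ee_pos: [539.3, -34.6, 272.2]
ee_rot: [-180.0, -0.1, -2.6]
force: [-0.3, 0.4, 0.1]
gripper_width: 66.2
gripper_force: 0.0
```

```bash
python3 lev.py red w8; python3 - <<'E'
from h import *
im=cv2.imread("pics/w8.png");S=grab_frame("side");cv2.imwrite("pics/s8.png",S)
o=np.zeros((600,640,3),np.uint8);o[:320]=im[:320];o[320:600]=cv2.resize(S[170:340,120:509],(640,280));cv2.imwrite("pics/w8c.png",o)
E
```

```text
31.3167 [539.3 -34.6 272.2] [-1.7999e+02 -5.0000e-02 -2.6100e+00]
3139 [197.8  59. ] [168   0  56 124] rect30 [688.7  88.1] [ 55.3 113.3] 84.0
580 [455.  305.1] [435 296  45  26] rect30 [ 408.3 -190.7] [42.9 37.2] 42.1
632 [265.8 390.2] [256 373  21  36] rect30 [292.9  51.8] [24.8 56.7] 81.9
```

View pics/w8c.png

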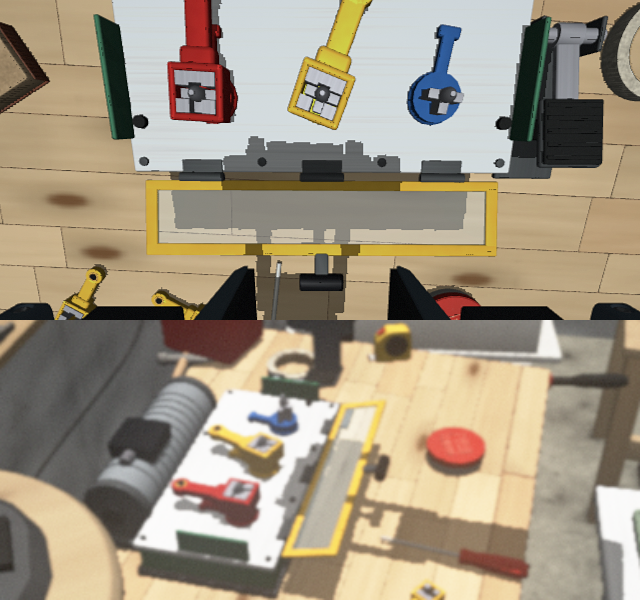

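Both levers are seated and aligned with their pointers. No blue lever is present anywhere on the bench. The guard grip is at (322,283), so I'll take it up again.

Call:
move_arm(grip_force=15, motion=[[80, [-0.7, 0.04, 0], [0, 0, 0]], [80, [-0.7, 0.04, 0], [0, 0, 0]], [80, [-0.7, 0.04, -0.3], [0, 0, 0]], [80, [-0.7, 0.04, -0.6], [0, 0, 0]], [80, [0, 0, -0.9], [0, 0, 0]], [80, [0, 0, -0.9], [0, 0, 0]], [80, [0, 0, -0.9], [0, 0, 0]], [80, [0, 0, -0.9], [0, 0, 0]], [80, [0, 0, -0.9], [0, 0, 0]], [80, [0, 0, -0.9], [0, 0, 0]], [80, [0, 0, -0.9], [0, 0, 0]], [80, [0, 0, -0.5], [0, 0, 0]], [80, [0, 0, 0], [0, 0, 0]], [40, [0, 0, 0], [0, 0, 0]], [40, [0, 0, 0], [0, 0, 0]], [40, [0, 0, 0], [0, 0, 0]], [40, [0, 0, 0], [0, 0, 0]], [40, [0, 0, 0], [0, 0, 0]], [40, [0, 0, 0], [0, 0, 0]], [40, [0, 0, 0], [0, 0, 0]]])

```text
time_s: 33.08
ee_pos: [470.2, -30.6, 79.9]
ee_rot: [179.9, -0.1, -2.5]
force: [0.3, -4.6, 2.8]
gripper_width: 44.2
gripper_force: 15.0
```

Call:
move_arm(motion=[[40, [0.124, 0, 0.384], [0, 0, 0]], [40, [0.16, 0, 0.372], [0, 0, 0]], [40, [0.192, 0, 0.352], [0, 0, 0]], [40, [0.228, 0, 0.332], [0, 0, 0]], [40, [0.256, -0.015, 0.312], [0, 0, 0]], [40, [0.288, -0.015, 0.284], [0, 0, 0]], [40, [0.312, -0.015, 0.256], [0, 0, 0]], [40, [0.336, -0.015, 0.224], [0, 0, 0]], [40, [0.356, -0.015, 0.192], [0, 0, 0]], [40, [0.372, -0.015, 0.156], [0, 0, 0]], [40, [0.384, -0.015, 0.12], [0, 0, 0]], [40, [0.396, -0.015, 0.084], [0, 0, 0]], [40, [0.4, -0.015, 0.044], [0, 0, 0]], [40, [0.404, -0.015, 0.004], [0, 0, 0]], [40, [0.4, -0.015, -0.032], [0, 0, 0]], [40, [0.396, -0.015, -0.072], [0, 0, 0]], [40, [0.388, -0.015, -0.108], [0, 0, 0]], [40, [0.376, -0.015, -0.144], [0, 0, 0]], [40, [0.36, -0.015, -0.18], [0, 0, 0]], [40, [0.34, -0.015, -0.216], [0, 0, 0]]])

```text
time_s: 34.75
ee_pos: [633.4, -38.8, 140.4]
ee_rot: [179.7, -0.3, -2.5]
force: [0.1, -8.1, 6.7]
gripper_width: 43.7
gripper_force: 15.0
```

Call:
move_arm(motion=[[40, [0.08, 0, -0.05], [0, 0, 0]], [40, [0.08, 0, -0.05], [0, 0, 0]], [40, [0, 0, 0], [0, 0, 0]], [40, [0, 0, 0], [0, 0, 0]], [40, [0, 0, 0], [0, 0, 0]]])

```text
time_s: 35.17
ee_pos: [637.2, -39.0, 137.6]
ee_rot: [179.7, -0.3, -2.5]
force: [1.8, -8.1, 6.1]
gripper_width: 43.6
gripper_force: 15.0
```

Call:
move_arm(motion=[[40, [0.1, 0.05, -0.08], [0, 0, 0]], [40, [0.1, 0.05, -0.08], [0, 0, 0]], [40, [0, 0, 0], [0, 0, 0]], [40, [0, 0, 0], [0, 0, 0]]])

```text
time_s: 35.5
ee_pos: [639.2, -39.1, 135.5]
ee_rot: [179.4, 0.0, -2.4]
force: [-7.8, -13.0, 17.7]
gripper_width: 43.8
gripper_force: 15.0
```

```bash
python3 - <<'E'
from h import *
im=grab_frame("wrist");S=grab_frame("side");T=grab_frame("scene")
o=np.zeros((600,800,3),np.uint8);o[:300,:400]=cv2.resize(im,(400,300));o[:300,400:800]=cv2.resize(S[170:338,130:354],(400,300));o[300:,:400]=cv2.resize(T[170:320,190:390],(400,300));cv2.imwrite("pics/w9.png",o)
E
```

```text
(no output)
```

View pics/w9.png

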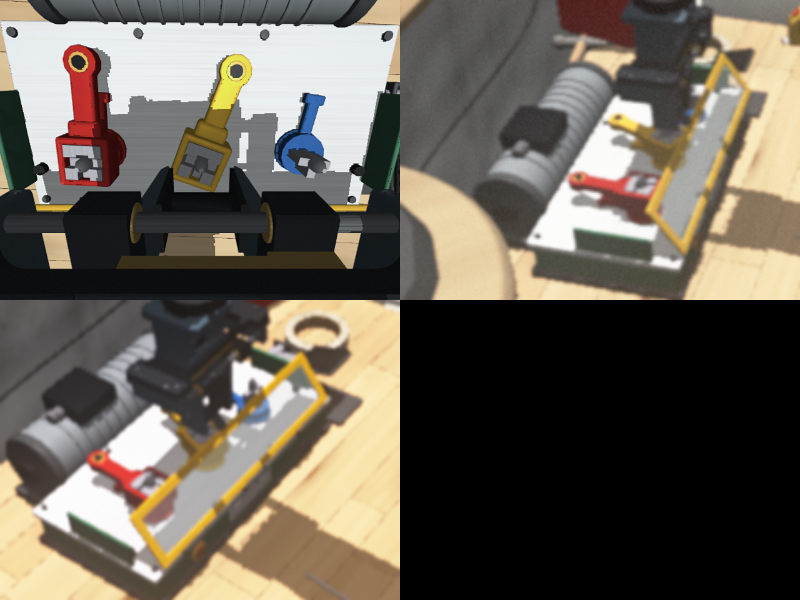

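The guard is pressed against its stop and the levers are still seated. I'll release, rise and go over to the pedal with the gripper turned clear of the guard.

Call:
move_arm(motion=[[80, [-0.08, 0, 0.06], [0, 0, 0]], [80, [0, 0, 0], [0, 0, 0]], [80, [0, 0, 0], [0, 0, 0]], [80, [0, 0, 0], [0, 0, 0]], [80, [0, 0, 0], [0, 0, 0]], [80, [0, 0, 0], [0, 0, 0]], [80, [0, 0, 1], [0, 0, 0]], [80, [0, 0, 1], [0, 0, 0]], [80, [0, 0, 1], [0, 0, 0]], [80, [0, 0, 1], [0, 0, 0]], [80, [0, 0, 0.6], [0, 0, 0]], [0, [-0.064, -0.395, 0], [0, 0, 0.98]], [0, [-0.064, -0.395, 0], [0, 0, 0.98]], [0, [-0.064, -0.395, 0], [0, 0, 0.98]], [0, [-0.064, -0.395, 0], [0, 0, 0.98]], [0, [-0.064, -0.395, 0], [0, 0, 0.98]], [0, [-0.064, -0.395, 0], [0, 0, 0.98]], [0, [-0.064, -0.395, 0], [0, 0, 0.98]], [0, [-0.064, -0.395, 0], [0, 0, 0.98]], [0, [-0.064, -0.395, 0], [0, 0, 0.98]]])

```text
time_s: 37.32
ee_pos: [624.1, -122.3, 247.9]
ee_rot: [-180.0, 0.0, 33.0]
force: [-0.1, -0.3, -0.6]
gripper_width: 23.0
gripper_force: 0.0
```

Call:
move_arm(motion=[[0, [-0.064, -0.395, 0], [0, 0, 0.98]], [0, [-0.064, -0.395, 0], [0, 0, 0.98]], [0, [-0.064, -0.395, 0], [0, 0, 0.98]], [0, [-0.064, -0.395, 0], [0, 0, 0.98]], [0, [-0.064, -0.395, 0], [0, 0, 0.98]], [0, [-0.064, -0.395, 0], [0, 0, 0.98]], [0, [-0.064, -0.395, 0], [0, 0, 0.98]], [0, [-0.064, -0.395, 0], [0, 0, 0.98]], [0, [-0.064, -0.395, 0], [0, 0, 0.98]], [0, [-0.064, -0.395, 0], [0, 0, 0.98]], [0, [-0.064, -0.395, 0], [0, 0, 0.98]], [0, [-0.064, -0.395, 0], [0, 0, 0.98]], [0, [-0.064, -0.395, 0], [0, 0, 0.98]], [0, [-0.064, -0.395, 0], [0, 0, 0.98]], [0, [0, 0, 0], [0, 0, 0]], [0, [0, 0, 0], [0, 0, 0]]])

```text
time_s: 38.65
ee_pos: [601.8, -260.3, 247.9]
ee_rot: [-180.0, -0.0, 87.5]
force: [0.7, -0.9, 0.4]
gripper_width: 0.2
gripper_force: 0.0
```

```bash
python3 - <<'E'
from h import *
print(state()['ee_pos'],state()['gripper_width'])
C=cam("wrist");im=grab_frame("wrist");S=grab_frame("side")
for z in(85,):print(proj(C,(602,-264,z)))
s0=cv2.imread("pics/side0.png")
o=np.zeros((600,800,3),np.uint8);o[:300,:400]=cv2.resize(im,(400,300));o[:300,400:800]=cv2.resize(S[170:338,130:354],(400,300));o[300:,400:]=cv2.resize(s0[170:338,130:354],(400,300));cv2.imwrite("pics/w10.png",o)
E
```

```text
[ 601.77313579 -260.32824694  247.91742946] 0.178518055289912
[322.2148408  225.28502259]
```

View pics/w10.png

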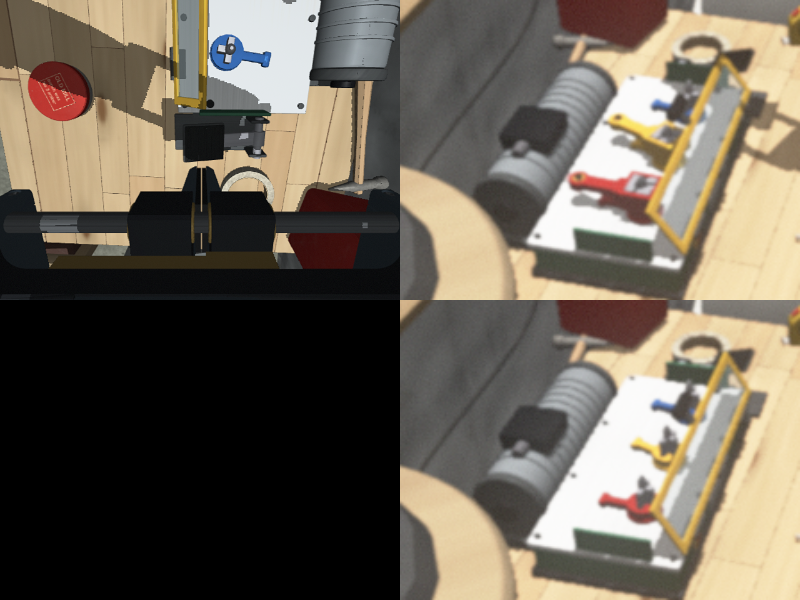

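The pad centre is at (326,226) in the full-size image, matching the predicted (322,225). The guard matches its original shut position. I'll press the pedal.

Call:
move_arm(motion=[[0, [0.1, -0.2, -0.9], [0, 0, 0]], [0, [0, 0, -0.9], [0, 0, 0]], [0, [0, 0, -0.9], [0, 0, 0]], [0, [0, 0, -0.9], [0, 0, 0]], [0, [0, 0, -0.9], [0, 0, 0]], [0, [0, 0, -0.9], [0, 0, 0]], [0, [0, 0, -0.6], [0, 0, 0]], [0, [0, 0, -0.4], [0, 0, 0]], [0, [0, 0, -0.4], [0, 0, 0]], [0, [0, 0, 0], [0, 0, 0]]])

```text
time_s: 39.58
ee_pos: [603.8, -264.7, 77.7]
ee_rot: [-179.9, -0.0, 87.7]
force: [-2.3, 1.6, 6.4]
gripper_width: 0.5
gripper_force: 2.9
```

Call:
move_arm(motion=[[0, [0, 0, -0.2], [0, 0, 0]], [0, [0, 0, -0.2], [0, 0, 0]], [0, [0, 0, -0.2], [0, 0, 0]], [0, [0, 0, 0], [0, 0, 0]], [0, [0, 0, 0], [0, 0, 0]]])

```text
time_s: 40.0
ee_pos: [603.1, -265.2, 65.5]
ee_rot: [-179.9, 0.0, 87.7]
force: [-5.5, 2.2, 9.4]
gripper_width: 0.4
gripper_force: 4.7
```

Call:
move_arm(motion=[[0, [0, 0, -0.16], [0, 0, 0]], [0, [0, 0, -0.16], [0, 0, 0]], [0, [0, 0, -0.16], [0, 0, 0]], [0, [0, 0, 0], [0, 0, 0]], [0, [0, 0, 0], [0, 0, 0]]])

```text
time_s: 40.42
ee_pos: [602.4, -265.3, 55.7]
ee_rot: [-179.9, 0.0, 87.7]
force: [-11.2, 2.3, 19.3]
gripper_width: 0.4
gripper_force: 9.9
```

Call:
move_arm(motion=[[0, [0, 0, -0.12], [0, 0, 0]], [0, [0, 0, 0], [0, 0, 0]], [0, [0, 0, 0], [0, 0, 0]]])

```text
time_s: 40.67
ee_pos: [602.4, -265.3, 55.3]
ee_rot: [-179.9, 0.0, 87.7]
force: [-15.0, 3.1, 31.8]
gripper_width: 0.2
gripper_force: 16.3
```

At the stop: 3 mm more command moved it only 0.4 mm, and the force rose to 32 N. I'll release and clear away.

Call:
move_arm(motion=[[0, [0, 0, 0.4], [0, 0, 0]], [0, [0, 0, 0.6], [0, 0, 0]], [0, [0, 0, 0.8], [0, 0, 0]], [0, [0, 0, 1], [0, 0, 0]], [0, [0, 0, 1], [0, 0, 0]], [0, [0, 0, 1], [0, 0, 0]], [0, [0, 0, 1], [0, 0, 0]], [0, [0, 0, 1], [0, 0, 0]], [0, [-0.6, -0.3, 0.6], [0, 0, 0]], [0, [-0.8, -0.3, 0.6], [0, 0, 0]], [0, [-0.8, -0.3, 0], [0, 0, 0]], [0, [-0.8, -0.3, 0], [0, 0, 0]], [0, [-0.8, -0.3, 0], [0, 0, 0]], [0, [-0.8, -0.3, 0], [0, 0, 0]], [0, [0, 0, 0], [0, 0, 0]], [0, [0, 0, 0], [0, 0, 0]]])

```text
time_s: 42.0
ee_pos: [488.3, -311.0, 249.1]
ee_rot: [179.9, 0.0, 87.6]
force: [-0.4, 0.7, 0.8]
gripper_width: 0.2
gripper_force: 0.0
```

```bash
python3 - <<'E'
from h import *
S=grab_frame("side");T=grab_frame("scene");s0=cv2.imread("pics/side0.png");t0=cv2.imread("pics/scene0.png")
for n,a,b,sl in(('side',S,s0,(slice(190,310),slice(270,335))),('scene',T,t0,(slice(190,310),slice(250,360)))):
    for im in(a,b):
        ys,xs=np.nonzero(mask(im,'yellow')[sl]);print(n,len(xs),xs.min(),xs.max(),ys.min(),ys.max())
o=np.zeros((600,800,3),np.uint8);o[:300,:400]=cv2.resize(T[170:320,190:390],(400,300));o[:300,400:800]=cv2.resize(S[170:338,130:354],(400,300));o[300:,:400]=cv2.resize(t0[170:320,190:390],(400,300));o[300:,400:]=cv2.resize(s0[170:338,130:354],(400,300));cv2.imwrite("pics/w11.png",o)
E
```

```text
side 2 36 39 16 21Traceback (most recent call last):
  File "<stdin>", line 5, in <module>
    return umr_minimum(a, axis, None, out, keepdims, initial, where)
ValueError: zero-size array to reduction operation minimum which has no identity
```

```bash
python3 - <<'E'
from h import *
S=grab_frame("side");T=grab_frame("scene");s0=cv2.imread("pics/side0.png");t0=cv2.imread("pics/scene0.png")
for im in(T,t0):
    # outer top edge of guard frame along columns in the scene view
    m=mask(im,'yellow'); print([int(np.nonzero(m[190:300,c])[0].min())+190 if m[190:300,c].any() else -1 for c in (262,270,320,330,340,348)], [int(np.nonzero(m[r,250:360])[0].max())+250 for r in(215,225,240,260,280)])
o=np.zeros((600,800,3),np.uint8);o[:300,:400]=cv2.resize(T[170:320,190:390],(400,300));o[:300,400:800]=cv2.resize(S[170:338,130:354],(400,300));o[300:,:400]=cv2.resize(t0[170:320,190:390],(400,300));o[300:,400:]=cv2.resize(s0[170:338,130:354],(400,300));cv2.imwrite("pics/w11.png",o)
E
```

```text
[271, 219, 216, 205, 196, 210] [351, 346, 332, 313, 294]
[272, 266, 217, 206, 197, 208] [351, 346, 332, 313, 294]
```

View pics/w11.png

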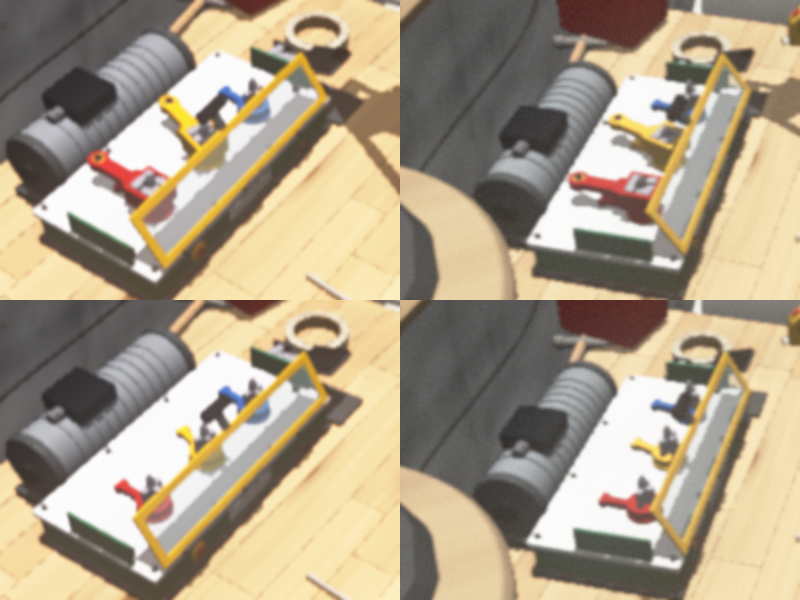

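The guard's edge is back within 1 px of its original shut position. The levers are seated, the pedal is up and the arm is clear, so I'm handing the job in.

```bash
python3 -c "
from workcell import *
print(job_done())"
```

```text
the job is handed in; nothing more can be done
None
```

The job is handed in: the red and large yellow levers are home on their shafts and aligned with their pointers, no blue lever was found on the bench, the guard is shut, and the brake pedal was pressed to its stop and released; the hand-in returned no verdict.

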